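# Set out the clamp tray around the jar and the dish

## Task

Finish the clamp tray around the jar and the dish already standing in it: put the lid on the jar, lay the large roller clamp in the pocket between the jar and the dish, the small roller clamp in the end pocket next to the jar (not the one next to the dish), and the Kocher forceps lengthwise in the long trough behind that row. Clamps go in roller up, and everything must lie flat and fully inside its own pocket, with the lid seated level on the jar's rim. Leave the jar and the dish standing in their pockets, and do not disturb the tape roll or the steel cup on the counter.

Things in the scene. Friction and masses are not known exactly. Their poses are not given: they have to be found in the camera images.
- tray: Fixed grey tray with aluminium rims, 168 mm (x, to its back) by 316 mm (y, to its left); origin under its centre. Floor 3 mm, rims 8 mm above the counter. Front row of five pockets at x = -38 mm: middle at y = 0, left/right at y = +/-70 (jar and dish stand there), ends at y = +/-133. Behind them a long trough centred at x = +44, y = 0, inside 72 (x) by 172 (y). Turned up to 0.25 rad.
- jar: Open frosted glass jar, upright, 52 mm diameter, 50 mm high, wall 5 mm (mouth 42 mm wide), loose, in the left or right pocket of the tray (inside 84 mm in tray x by 76 in y). Origin at the centre of its underside, z up.
- dish: Green round plastic dish holding a few white luer caps, 60 mm across at the rim, 18 mm high, loose, standing in the tray in the pocket (left or right) where the jar does not; origin at the centre of its underside.
- lid: Frosted glass lid of the jar, right way up on the counter: plug (32 mm diameter, z 0 to 7 mm), flange (52 mm diameter, z 7 to 12) and round knob (22 mm diameter, z 12 to 32). Origin at the centre of the plug's underside, z up. On the jar the plug hangs in the mouth and the flange rests on the rim: its origin is then 43 mm above the jar's.
- large_clamp: The larger yellow roller clamp: trough-shaped body 70 mm (its x) by 28 mm (its y), side walls 22 mm high, white roller between them standing 2 mm higher. Lies roller up on the counter; origin at the centre of its underside, z up. The tray's middle pocket is inside 84 mm in tray x by 56 in y, so it lies front to back there.
- small_clamp: The smaller yellow roller clamp, same form: 46 mm (its x) by 20 mm (its y), side walls 18 mm high, roller 2 mm higher. Lies roller up on the counter; origin at the centre of its underside, z up. The tray's end pockets are inside 62 mm in tray x by 42 in y, so it lies front to back there.
- forceps: Steel Kocher forceps lying flat, 140 mm long along its x (jaw tips at +x, finger rings at -x), 56 mm wide over the rings, bars 7 mm thick. Origin at the underside, mid-length, where the box lock (x from -10 to +18 mm, 12 mm wide in y, 10 mm high) can be gripped, about the balance point. Either way round will do in the trough.
- tape_roll: Bystander: roll of paper tape, 64 mm diameter, 24 mm high, lying flat, origin at the centre of its underside.
- beaker: Bystander: empty steel cup, 68 mm diameter, 60 mm high, origin at the centre of its underside.
Mind the look-alikes: they are no part of the job. What is shaped like the jar but brown or turquoise is not meant.

How it is judged (in metres and radians):
At the end, for the whole second after the job is handed in: Off pocket centres (front-back, sideways): large clamp <12, 15 mm; small clamp, beside the jar, <14, 14; forceps <15, 20 and 0.25 rad, all flat on the tray floor; lid level on the rim, <8 mm off the jar axis; jar and dish upright, <20, 16 mm; all released, at rest (((x of jar in the frame of tray between -0.058 and -0.018 m and y of jar in the frame of tray between 0.054 and 0.086 m and x of dish in the frame of tray between -0.058 and -0.018 m and y of dish in the frame of tray between -0.086 and -0.054 m and x of small_clamp in the frame of tray between -0.052 and -0.024 m and y of small_clamp in the frame of tray between 0.119 and 0.147 m) or (x of jar in the frame of tray between -0.058 and -0.018 m and y of jar in the frame of tray between -0.086 and -0.054 m and x of dish in the frame of tray between -0.058 and -0.018 m and y of dish in the frame of tray between 0.054 and 0.086 m and x of small_clamp in the frame of tray between -0.052 and -0.024 m and y of small_clamp in the frame of tray between -0.147 and -0.119 m)) and x of large_clamp in the frame of tray between -0.05 and -0.026 m and y of large_clamp in the frame of tray between -0.015 and 0.015 m and x of forceps in the frame of tray between 0.029 and 0.059 m and y of forceps in the frame of tray between -0.02 and 0.02 m and angle between the x axis of forceps and the y axis of tray, either way round below 0.25 rad and z of each of large_clamp, small_clamp, forceps, jar, dish in the frame of tray below 0.0055 m and angle between each of large_clamp, small_clamp, forceps's own z axis and vertical below 0.12 rad and horizontal distance between lid and jar below 0.008 m and z of lid in the frame of jar between 0.038 and 0.046 m and angle between each of lid, jar, dish's own z axis and vertical below 0.1 rad and linear speed of each of lid, large_clamp, small_clamp, forceps, jar below 0.02 m/s); the robot touches nothing.
It fails at once if tape roll shifted more than 25 mm (distance of tape_roll from where it was at the start of the episode above 0.025 m).
It fails at once if beaker shifted more than 25 mm (distance of beaker from where it was at the start of the episode above 0.025 m).
It fails at once if jar tipped over (angle between jar's own z axis and vertical above 0.6 rad).
It fails at once if dish tipped over (angle between dish's own z axis and vertical above 0.6 rad).
It also fails if it takes over 99 s, if anything falls off the work surface, if the arm or the gripper's body presses on something with over 40 N, if the wrist force passes 120 N, or if a joint passes its speed limit or range.

## Robot

A 6-joint arm with a two-finger parallel gripper is mounted at the origin on the work surface. World frame = base frame: x ahead of the robot, y to its left, z up, the work surface at z = 0. Lengths are in mm, angles in rad, forces in N, time in s.
With the tool pointing down it reaches from about 350 to 775 mm from the base axis. Payload 7.3 kg.
Tool frame: the origin (TCP) lies on the centre line of the jaws, within the pads' length; the fingertips stand 22 mm ahead of it and the grasp point (between the pads) lies 3 mm ahead of it; z points along the fingers, y is the direction in which the jaws open and shut (so a half turn about z gives the same grasp; the last joint's range is limited). The gripper opens to 92 mm and grips with 3 to 60 N. Pads are 19 mm wide; open, the fingers measure 130 mm over their backs; the gripper's body (75 mm by 190 mm) begins 47 mm behind the grasp point.
Start: joints at [1.061, 0.342, 1.524, -0, 1.275, -0.146], TCP at [186.797, 490.666, 212.641] pointing down, gripper open.
Joint ranges: [-2.53, 2.53], [-0.77, 2.02], [0.04, 2.7], [-1, 4.14], [0.28, 2.66], [-3.11, 3.11]. Speed limits (rad/s): [2.57, 2.57, 3.14, 3.14, 3.14, 3.14].

## Interface

Orientations are given as [roll, pitch, yaw] about the fixed x, y, z axes, in that order (R = Rz(yaw) Ry(pitch) Rx(roll)).
In Python, from plant import get_obs, capture, close_job gives the robot as it stands.
- The arm moves only by the tool carry_out, never from a script. Its arguments are lists of equal length, an entry for each row: "xyz": the shift along the tool's x, y, z scaled (see below), a list of three; "dr": the turn, a rotation vector about the tool's x, y, z scaled (see below), a list of three. A call has 1 to 8 rows; each row shifts and turns the commanded pose from where the row before left it, along the tool's axes as they then stand; what a row does not reach is not made up. The controller multiplies each number of a shift by 0.06 m and each number of a turn by 8 degrees. A row lasts 1/8 s, in which the tool goes at most 62.5 mm and 10.7 degrees, less where a joint would pass 70% of its speed; a pose out of reach is approached as far as the arm can. A call with a number of a shift or a turn outside -1 to 1 is refused whole. A call with a gripper value outside its range is refused whole. "gripper" is the gripper's target within -1 to 1 (fully open at 1, half-way at 0, shut at -1), set as the call begins (left out, the last holds). The fingers move at their own pace and stop on an object; the grip force is fixed at half the most. Time passes only in rows, so rows that do not move let the fingers close. It gives the time, the measured TCP pose, the force and the opening at its end, in the units of the state.
- get_obs(): the state, without advancing time (a new reading comes with each control period).
- capture(name): name is "side" or "top"; returns a dict with "image" (384x512x3 uint8, blue, green, red), "fx", "fy", "cx", "cy" (pixels), "pose" (4x4, takes a point from camera to world coordinates). Camera axes: x right, y up, looking along -z (the intrinsics and any distortion apply to the point x, -y, -z); pixel columns grow to the right and rows downward; lengths in mm; the calibration is good to about 2 mm. A picture is of the moment at which its call begins. There is no depth.
- close_job(): hands the job in, once; it reports no verdict.
The state is a dict: "time": time; "joint_positions": joint angles; "dq": joint speeds; "tau": joint torques, N m; "tool_pos": TCP position; "tcp_rot": TCP orientation; "contact_force": force on the tool from outside, world axes, zero at the start; "moment": the same for the moment, N m; "grip_width": finger opening in mm.
Only numpy, scipy, OpenCV 4.12 (cv2) and the standard library are available. Lean on these libraries where they do the work, as an engineer would, in place of code of your own. Each camera call takes 0.05 s, during which the arm holds its last target.

## Working session

There is one attempt and no reset: what is moved stays moved. The work goes in short steps, Python scripts to look and compute and a tool call to move; the robot and the scene stay as the last step left them, time stands still between calls to the robot, and variables do not carry over. Pictures are saved under pics/ and viewed, and the job is handed in when it is done.

Besides the shell and the picture viewer there is one more tool, called after "Call:" by a JSON object that holds its "method" and its "body". carry_out: Moves the arm, as the interface text tells. Shifts and turns lie within -1 to 1; 1 stands for 0.06 m of shift or 8 degrees of turn. Its arguments: {"type":"object","properties":{"xyz":{"type":"array"},"dr":{"type":"array"},"gripper":{"type":"number"}},"required":["xyz","dr"]}

```bash
ls; mkdir -p pics; python3 - <<'E'
from plant import get_obs,capture
import cv2,numpy as np
np.set_printoptions(precision=4,suppress=True)
o=get_obs();print(o)
for n in("side","top"):
    c=capture(n);cv2.imwrite(f"pics/{n}0.png",c["image"])
    print(n,{k:v for k,v in c.items() if k!="image"})
E
```

```text
pics
{'time': 0.0, 'joint_positions': array([ 1.061 ,  0.3428,  1.525 ,  0.    ,  1.2754, -0.146 ]), 'dq': array([-0.0004, -0.0009, -0.0017, -0.0002, -0.0008, -0.0007]), 'tau': array([ -0.0002, -43.1234, -24.4216,   0.0719,   0.0559,  -0.0001]), 'tool_pos': array([186.5769, 490.2682, 211.9172]), 'tcp_rot': array([-3.14  , -0.0002,  2.7778]), 'contact_force': array([ 0.2177,  0.3429, -0.3676]), 'moment': array([-0.0482,  0.0027, -0.0375]), 'grip_width': 91.74831127874934}
side {'fx': 458.8295904840231, 'fy': 458.8295904840231, 'cx': 260.20243689135305, 'cy': 189.85514131918706, 'pose': array([[    0.9388,     0.1925,    -0.2858,   124.9959],
       [   -0.3446,     0.5335,    -0.7724, -1043.221 ],
       [    0.0038,     0.8236,     0.5672,   815.7403],
       [    0.    ,     0.    ,     0.    ,     1.    ]])}
top {'fx': 399.24359906473, 'fy': 399.24359906473, 'cx': 255.55833466219363, 'cy': 192.27978902080423, 'pose': array([[   0.0205,    0.9753,   -0.2199,  225.6542],
       [  -0.9998,    0.0202,   -0.0034,   12.2236],
       [   0.0011,    0.2199,    0.9755, 1314.4538],
       [   0.    ,    0.    ,    0.    ,    1.    ]])}
```

View pics/side0.png

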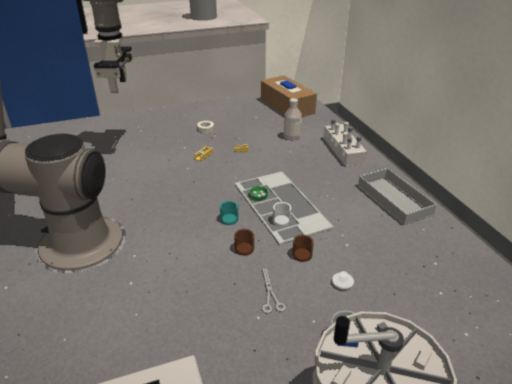

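View pics/top0.png

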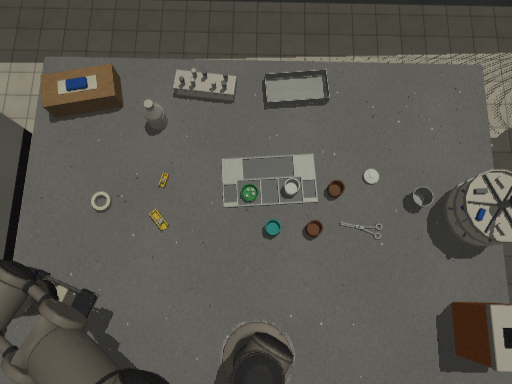

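```bash
cat > h.py <<'E'
from plant import get_obs,capture
import cv2,numpy as np
np.set_printoptions(precision=4,suppress=True)
def P(c):
    R=c["pose"][:3,:3];t=c["pose"][:3,3]
    M=np.diag([1,-1,-1.])@R.T
    K=np.array([[c["fx"],0,c["cx"]],[0,c["fy"],c["cy"]],[0,0,1]])
    return K@np.c_[M,-M@t]
def proj(c,X):
    X=np.atleast_2d(np.array(X,float));q=np.c_[X,np.ones(len(X))]@P(c).T
    return q[:,:2]/q[:,2:]
def plane(c,uv,z):
    uv=np.atleast_2d(uv).astype(float);p=P(c)
    H=np.c_[p[:,:2],p[:,2]*z+p[:,3]]
    q=np.c_[uv,np.ones(len(uv))]@np.linalg.inv(H).T
    return q[:,:2]/q[:,2:]
def tri(a,ua,b,ub):
    X=cv2.triangulatePoints(P(a),P(b),np.array(ua,float).reshape(-1,2).T,np.array(ub,float).reshape(-1,2).T)
    return (X[:3]/X[3]).T
def crop(c,x0,y0,w,h,s,name):
    im=c["image"][y0:y0+h,x0:x0+w]
    im=cv2.resize(im,None,fx=s,fy=s,interpolation=cv2.INTER_CUBIC)
    # ticks every 10px
    for u in range((x0+9)//10*10,x0+w,10):
        X=int((u-x0+.5)*s);cv2.line(im,(X,0),(X,6),(0,0,255),1);cv2.putText(im,str(u),(X-8,16),0,.33,(0,0,255))
    for v in range((y0+9)//10*10,y0+h,10):
        Y=int((v-y0+.5)*s);cv2.line(im,(0,Y),(6,Y),(0,0,255),1);cv2.putText(im,str(v),(8,Y+4),0,.33,(0,0,255))
    cv2.imwrite("pics/"+name,im)
E
python3 - <<'E'
from h import *
import pickle
t=capture("top");s=capture("side");pickle.dump((t,s),open("c0.pkl","wb"))
crop(t,215,145,110,70,7,"t_tray.png");crop(t,330,160,60,85,7,"t_lf.png");crop(t,140,165,45,70,8,"t_cl.png")
crop(s,225,165,110,80,7,"s_tray.png");crop(s,255,260,105,60,7,"s_lf.png");crop(s,185,115,70,50,9,"s_cl.png")
E
```

```text
(no output)
```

View pics/t_tray.png

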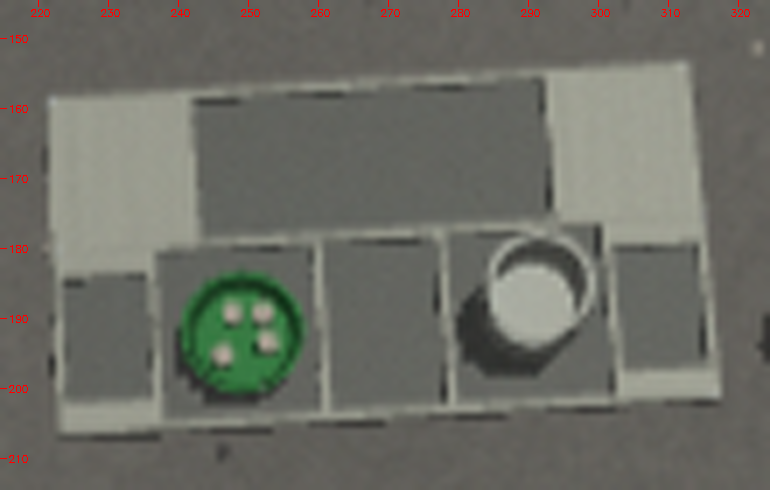

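View pics/s_tray.png

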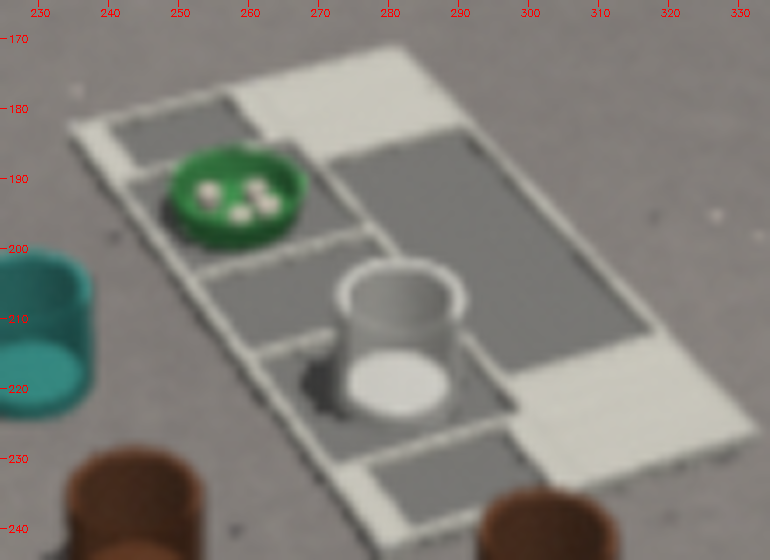

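View pics/t_lf.png

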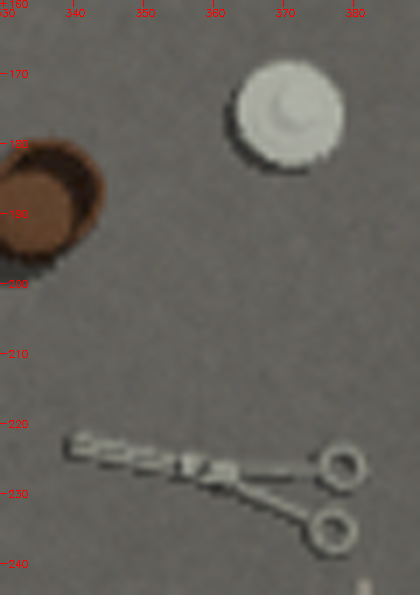

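View pics/s_lf.png

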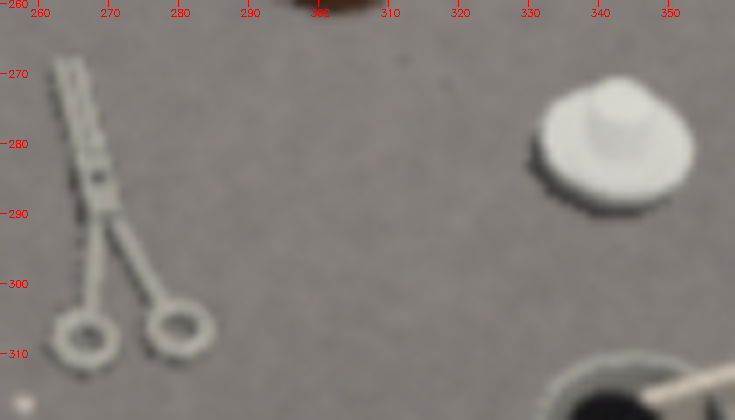

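View pics/t_cl.png

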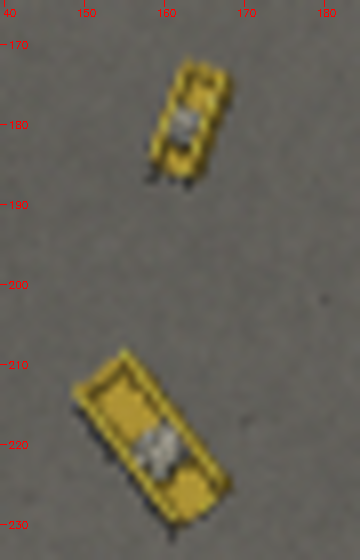

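View pics/s_cl.png

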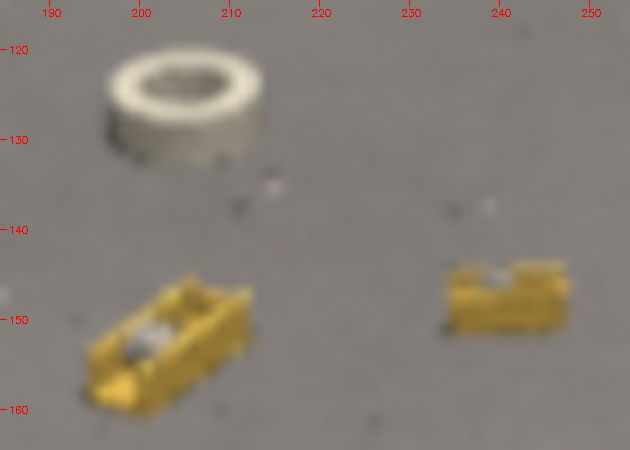

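```bash
python3 - <<'E'
from h import *
import pickle
from scipy.optimize import least_squares
t,s=pickle.load(open("c0.pkl","rb"))
ct=np.array([[221.5,158.3],[313,153.6],[317.2,201.3],[223,206.3]])
cs=np.array([[281.3,171],[332.5,225.8],[279.5,243],[234.5,182.2]])
print(plane(t,ct,8));print(plane(s,cs,8));print(tri(t,ct,s,cs))
c=np.array([[84,158],[84,-158],[-84,-158],[-84,158]])
def W(p,l):
    k,q=np.cos(p[2]),np.sin(p[2]);return np.c_[np.array(l)@np.array([[k,q],[-q,k]])+p[:2],np.full(len(l),8)]
for cams in ([t],[s],[t,s]):
    r=least_squares(lambda p:np.concatenate([(proj(m,W(p,c))-(ct if m is t else cs)).ravel() for m in cams]),[480,0,0]);print(r.x,r.fun.round(2))
# triangulations
print("lid knob/flange",plane(t,[[371,175.8]],10),plane(s,[[343,280.5]],10))
print("jar rim",plane(t,[291.5,184.5],50),plane(t,[290.5,190],4), plane(s,[282.3,206],53),tri(t,[291.7,185.5],s,[282,206]))
print("dish",plane(t,[249,192.3],21),plane(s,[257.5,193],21))
E
```

```text
[[ 636.775   135.6841]
 [ 660.1483 -177.3904]
 [ 493.504  -189.5471]
 [ 470.0361  124.1454]]
[[ 635.3551  136.2457]
 [ 660.7961 -177.5702]
 [ 494.442  -194.3411]
 [ 469.9135  124.8716]]
[[ 635.8146  135.8134    8.3727]
 [ 660.5488 -177.5055    7.9046]
 [ 495.3385 -190.3796    4.1991]
 [ 469.7992  124.1218    8.5237]]
[565.1628 -26.7696   0.0738] [-0.38 -0.15  0.22 -0.12  0.3   0.14 -0.14  0.08]
[565.0927 -27.907    0.082 ] [ 0.12 -0.06  0.46  0.12 -0.34 -0.48 -0.24  0.45]
[565.276  -27.1972   0.0781] [-0.35  0.02  0.22 -0.33  0.51 -0.09  0.1   0.25  0.3  -0.17  0.28  0.08
 -0.64 -0.67 -0.11  0.22]
lid knob/flange [[ 584.8572 -372.3606]] [[ 585.9445 -374.875 ]]
jar rim [[ 539.0644 -100.0028]] [[ 531.3121 -100.7296]] [[539.9506 -99.9026]] [[ 536.956  -100.8123   53.8305]]
dish [[516.648   38.5294]] [[511.9896  26.1719]]
```

```bash
cat > fit.py <<'E'
from h import *
from scipy.optimize import least_squares
def W(p,l):
    l=np.array(l,float);k,q=np.cos(p[2]),np.sin(p[2])
    return np.c_[l[:,:2]@np.array([[k,q],[-q,k]])+p[:2],l[:,2]]
def fit(p0,obs):
    # obs: list of (cam, model pts Nx3, uv)
    r=least_squares(lambda p:np.concatenate([(proj(c,W(p,m))-np.array(u)).ravel() for c,m,u in obs]),p0)
    return r.x,r.fun
E
python3 - <<'E'
from fit import *
import pickle
t,s=pickle.load(open("c0.pkl","rb"))
def box(l,w,h):return [[l/2,w/2,h],[l/2,-w/2,h],[-l/2,-w/2,h],[-l/2,w/2,h]]
u=np.array([[155.1,208.25],[168.3,225.4],[162,230.4],[148.9,213]])
L=plane(t,u,22);print("large",L,L.mean(0),np.linalg.norm(np.diff(L,axis=0),axis=1))
print(plane(s,[[205.8,145.4],[212.3,146.9],[194.5,153.6]],22))
u=np.array([[163.25,172.25],[168.5,174.75],[164.5,186.75],[158.5,184.5]])
S=plane(t,u,18);print("small",S,S.mean(0),np.linalg.norm(np.diff(S,axis=0),axis=1))
print(plane(s,[[234.3,147],[247.6,147],[235,144],[247.6,143.7]],18))
print(plane(s,[[234.3,151.5],[247.6,151.5]],0))
# fits
# order so edges: long along x.  large: corners a=(155,208) b=(168,225) c d ; a-b long
for nm,l,w,h,C in(("L",70,28,22,L),("S",46,20,18,S)):
    if nm=="L": d=C[0]-C[1]; uv=[[155.1,208.25],[148.9,213],[162,230.4],[168.3,225.4]]
    else: d=C[0]-C[3]; uv=[[163.25,172.25],[168.5,174.75],[164.5,186.75],[158.5,184.5]]
    x0=[*C.mean(0),np.arctan2(d[1],d[0])]
    m=box(l,w,h)
    # orientation: first point +x, sign of y
    for mm in (m,[m[1],m[0],m[3],m[2]]):
        x,f=fit(x0,[(t,mm,uv)]);print(nm,x,f.round(2))
# forceps
ft=lambda X,Y,x0,y0,k:(X/k+x0-.5,Y/k+y0-.5)
tip=ft(72,445,330,160,7);r1=ft(343,467,330,160,7);r2=ft(333,531,330,160,7);bx=ft(210,468,330,160,7)
print("forc top tip r1 r2 box",plane(t,[tip,r1,r2,bx],[5][0]))
tip=ft(67,62,255,260,7);r1=ft(88,338,255,260,7);r2=ft(180,328,255,260,7);bx=ft(98,180,255,260,7)
print("forc side",plane(s,[tip,r1,r2,bx],5))
# lid knob
print("knob tri",tri(t,ft(297,102,330,160,7),s,ft(617,92,255,260,7)))
print("lid flange", plane(t,[ft(291,113,330,160,7)],12),plane(s,[ft(618,138,255,260,7)],12))
print("knob top t",plane(t,[ft(297,102,330,160,7)],32),plane(s,[ft(617,95,255,260,7)],30))
print("beaker",plane(t,[[423,190]],60)," brown",plane(t,[[336,187.5],[314.5,228.5]],50))
print("tape",plane(t,[[101,201]],24))
E
```

```text
large [[456.2832 345.875 ]
 [400.5055 298.6074]
 [383.7627 317.9392]
 [440.0604 364.9964]] [420.1529 331.8545] [73.1121 25.5742 73.3745]
[[439.2459 364.1927]
 [458.0589 345.8975]
 [388.0426 321.0619]]
small [[580.5006 328.8171]
 [572.1661 310.5584]
 [530.4636 321.0685]
 [537.7715 341.6599]] [555.2255 325.526 ] [20.0711 43.0065 21.8498]
[[532.8825 325.8409]
 [577.2436 309.8974]
 [541.8409 345.9281]
 [585.0537 332.762 ]]
[[532.2387 325.4878]
 [576.8635 309.4419]]
L [420.222  331.8104   0.6971] [-6.25  5.35  6.9  -4.66  6.34 -5.57 -6.94  4.79]
L [420.133  331.8352   0.7005] [ 0.65  0.12 -0.08  0.66 -0.61 -0.19  0.05 -0.58]
S [555.2377 325.5188  -0.2864] [ 0.05  0.11  0.38 -0.66 -0.41  0.03 -0.02  0.52]
S [555.2773 325.5326  -0.2674] [ 5.53  1.74 -5.34 -2.39 -5.92 -1.66  5.73  2.25]
forc top tip r1 r2 box [[ 422.2323 -263.6748]
 [ 414.4115 -391.1664]
 [ 384.0844 -385.0486]
 [ 412.6431 -328.4429]]
forc side [[ 423.5833 -266.6068]
 [ 385.6266 -387.2297]
 [ 415.2395 -393.5457]
 [ 413.5435 -323.5756]]
knob tri [[ 585.2058 -369.4714   31.3742]]
lid flange [[ 584.8612 -372.0358]] [[ 586.3708 -372.5879]]
knob top t [[ 584.8226 -369.2218]] [[ 585.4929 -369.5519]]
beaker [[ 527.1145 -523.3784]]  brown [[ 532.0114 -244.8907]
 [ 396.3982 -173.28  ]]
tape [[476.4817 525.4047]]
```

```bash
cat >> fit.py <<'E'
def hull_poly(c,X): return cv2.convexHull(proj(c,X).astype(np.float32))
def mom(poly):
    m=cv2.moments(poly.astype(np.float32));a=m['m00']
    return np.array([m['m10']/a,m['m01']/a]),np.array([[m['mu20'],m['mu11']],[m['mu11'],m['mu02']]])/a,a
def maskhull(c,mask,roi):
    x,y,w,h=roi;mm=np.zeros(mask.shape,np.uint8);mm[y:y+h,x:x+w]=mask[y:y+h,x:x+w]
    n,l,st,_=cv2.connectedComponentsWithStats(mm,connectivity=8)
    k=1+np.argmax(st[1:,4]);pts=np.argwhere(l==k)[:,::-1]
    pts=np.concatenate([pts+d for d in ([.5,.5],[-.5,.5],[.5,-.5],[-.5,-.5])])
    return cv2.convexHull(pts.astype(np.float32)),st[k]
def hsvmask(c,lo,hi):return cv2.inRange(cv2.cvtColor(c["image"],cv2.COLOR_BGR2HSV),lo,hi)
def fitmom(model,p0,obs,yaw=True):
    # obs [(cam,hull)]
    def f(p):
        o=[]
        for c,hl in obs:
            q=list(p)+([0] if not yaw else [])
            a=mom(hull_poly(c,W(q,model)));b=mom(hl)
            o+=list(a[0]-b[0])
            if yaw:
                t=lambda S:np.array([S[0,0]-S[1,1],2*S[0,1]])/np.hypot(S[0,0]-S[1,1],2*S[0,1])
                o+=list(3*(t(a[1])-t(b[1])))
        return np.array(o)
    r=least_squares(f,p0,diff_step=1e-4);return r.x,r.fun
def boxm(l,w,h):return [[a*l/2,b*w/2,z] for a in(1,-1) for b in(1,-1) for z in(0,h)]
def cyl(r,z0,z1):
    a=np.linspace(0,2*np.pi,48,endpoint=False);return [[r*np.cos(i),r*np.sin(i),z] for i in a for z in(z0,z1)]
E
python3 - <<'E'
from fit import *
import pickle
t,s=pickle.load(open("c0.pkl","rb"))
for nm,m,p0,rt,rs in(("L",boxm(70,28,22),[421,332,.7],(143,200,35,35),(190,142,30,24)),("S",boxm(46,20,18),[557,327,-.3],(155,168,20,25),(230,140,22,16))):
    hs=[]
    for c,r in((t,rt),(s,rs)):
        h,st=maskhull(c,hsvmask(c,(15,100,70),(35,255,255)),r);hs.append((c,h));print(st,mom(h)[2],mom(hull_poly(c,W(p0,m)))[2])
    for o in([hs[0]],[hs[1]],hs):print(nm,*fitmom(m,p0,o))
m=cyl(26,7,12)+cyl(11,12,32)
hs=[]
for c,r in((t,(355,162,35,30)),(s,(325,265,35,30))):
    h,st=maskhull(c,hsvmask(c,(0,0,150),(180,80,255)),r);hs.append((c,h));print(st,mom(h)[2],mom(hull_poly(c,W([585,-371,0],m)))[2])
for o in([hs[0]],[hs[1]],hs):print("lid",*fitmom(m,[585.,-371.],o,False))
E
```

```text
[149 209  20  22 175] 237.5 206.99971800437197
[195 146  18  15 151] 192.5 183.384905967745
L [421.4021 334.2795   0.6981] [-0. -0.  0.  0.]
L [421.8032 333.5523   0.6768] [ 0. -0.  0.  0.]
L [421.6306 334.1265   0.6895] [ 0.0518 -0.0676 -0.0529 -0.0145 -0.0891 -0.0674 -0.0603 -0.0281]
[159 172  10  15  86] 115.0 105.01169839710928
[235 145  13   7  81] 90.0 92.69727832369972
S [558.4108 328.6245  -0.233 ] [-0.  0.  0. -0.]
S [557.6916 326.3413  -0.3484] [-0.  0. -0.  0.]
S [558.1899 328.2311  -0.2493] [ 0.1121  0.0653  0.0587 -0.0809  0.0148 -0.2689 -0.0102 -0.2469]
[364 169  15  14 164] 176.0 187.5900364436675
[332 271  22  17 290] 305.5 310.9907447826117
lid [ 585.5472 -372.5919] [ 0. -0.]
lid [ 586.838  -371.4639] [ 0. -0.]
lid [ 586.2447 -372.0795] [-0.1605 -0.2022 -0.0952  0.2373]
```

```bash
cat > plan.py <<'E'
import sys,json
from h import *
from scipy.spatial.transform import Rotation as Ro
# usage: plan.py x y z yaw nrows
def plan(x,y,z,yaw,n,start=None):
    o=get_obs();p=o["tool_pos"] if start is None else start
    R=Ro.from_euler("xyz",o["tcp_rot"]);T=Ro.from_euler("xyz",[np.pi,0,yaw])
    rv=(R.inv()*T).as_rotvec()
    d=(np.array([x,y,z])-p)/n
    xs,ds=[],[]
    for i in range(n):
        Ri=R*Ro.from_rotvec(rv*i/n)
        xs.append((Ri.inv().apply(d)/60).round(3).tolist());ds.append((rv/n/np.deg2rad(8)).round(3).tolist())
    print("t",o["time"],"pos",p,o["tcp_rot"],"F",o["contact_force"],"w",o["grip_width"])
    print(json.dumps(xs));print(json.dumps(ds))
    m=max(np.linalg.norm(q) for q in xs);print("max",m,max(np.linalg.norm(q) for q in ds))
a=list(map(float,sys.argv[1:]));plan(*a[:4],int(a[4]))
E
python3 plan.py 421.6 334 110 3.83 8
```

```text
t 0.2 pos [186.6854 490.4367 212.2215] [-3.1407 -0.0001  2.7778] F [ 1.2397 -0.2203  0.1803] w 91.74128390126046
[[-0.573, -0.13, 0.213], [-0.551, -0.204, 0.213], [-0.52, -0.275, 0.213], [-0.479, -0.341, 0.213], [-0.43, -0.401, 0.213], [-0.374, -0.454, 0.213], [-0.311, -0.499, 0.213], [-0.243, -0.535, 0.213]]
[[-0.001, -0.001, -0.942], [-0.001, -0.001, -0.942], [-0.001, -0.001, -0.942], [-0.001, -0.001, -0.942], [-0.001, -0.001, -0.942], [-0.001, -0.001, -0.942], [-0.001, -0.001, -0.942], [-0.001, -0.001, -0.942]]
max 0.6256148975208311 0.942001061570527
```

Call:
{"method": "carry_out", "body": {"xyz": [[-0.573,-0.13,0.213],[-0.551,-0.204,0.213],[-0.52,-0.275,0.213],[-0.479,-0.341,0.213],[-0.43,-0.401,0.213],[-0.374,-0.454,0.213],[-0.311,-0.499,0.213],[-0.243,-0.535,0.213]], "dr": [[0,0,-0.942],[0,0,-0.942],[0,0,-0.942],[0,0,-0.942],[0,0,-0.942],[0,0,-0.942],[0,0,-0.942],[0,0,-0.942]], "gripper": 0.3}}

```text
time: 1.2
tool_pos: [422.5, 333.5, 109.8]
tcp_rot: [3.142, -0.0, -2.449]
contact_force: [0.8, 1.0, 0.4]
grip_width: 59.9
```

Call:
{"method": "carry_out", "body": {"xyz": [[0,0,0]], "dr": [[0,0,0]]}}

```text
time: 1.32
tool_pos: [422.8, 332.6, 109.2]
tcp_rot: [3.142, -0.002, -2.456]
contact_force: [-0.1, 0.1, 0.2]
grip_width: 59.4
```

```bash
python3 plan.py 421.6 334 31 3.83 3; python3 - <<'E'
from h import *
t=capture("top");s=capture("side")
crop(t,120,180,80,70,8,"t1.png");crop(s,170,80,80,90,6,"s1.png")
E
```

```text
t 1.325 pos [422.7648 332.6196 109.1738] [ 3.1415 -0.0019 -2.4559] F [-0.1482  0.072   0.1547] w 59.38383703161398
[[-0.001, 0.01, 0.434], [-0.0, 0.01, 0.434], [-0.0, 0.01, 0.434]]
[[0.0, -0.005, -0.006], [0.0, -0.005, -0.006], [0.0, -0.005, -0.006]]
max 0.4341163438526589 0.0078102496759066544
```

View pics/s1.png

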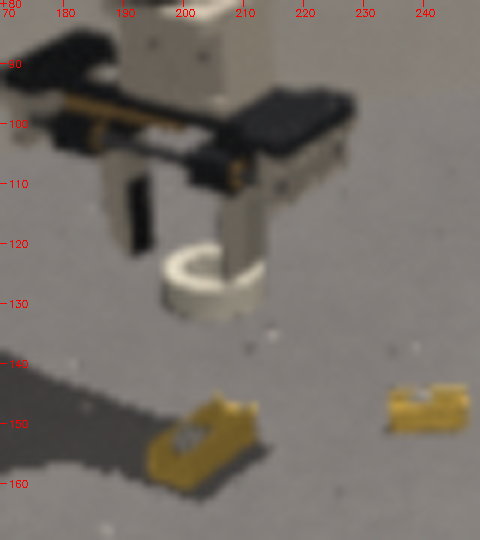

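View pics/t1.png

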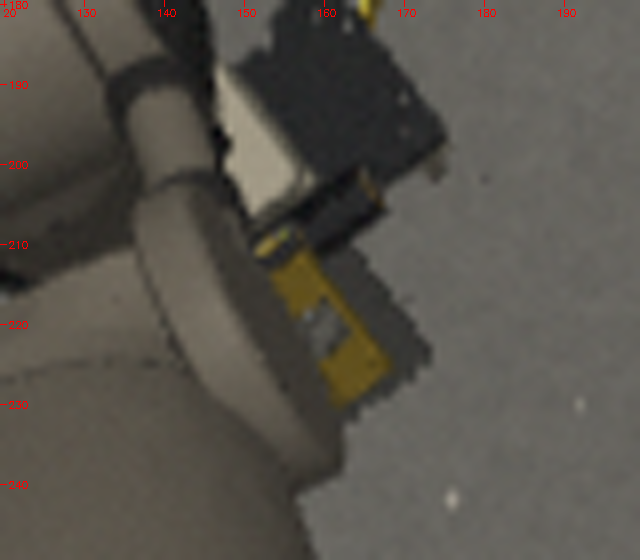

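```bash
python3 - <<'E'
from h import *
t=capture("top");s=capture("side")
ya=-2.456;y=np.array([np.sin(ya),-np.cos(ya),0])
c=np.array([422.8,332.6,87.2])
print(proj(s,[c,c+30*y,c-30*y,c+49*y,c-49*y]))
E
```

```text
[[202.231  133.6195]
 [195.1595 131.5203]
 [209.4167 135.7526]
 [190.7388 130.2079]
 [214.028  137.1215]]
```

```bash
python3 - <<'E'
from h import *
import pickle
t,s=pickle.load(open("c0.pkl","rb"))
for ya,c,n in((2.778,np.array([186.6,490.3,190]),46),):
    y=np.array([np.sin(ya),-np.cos(ya),0])
    print(proj(s,[c,c+n*y,c-n*y,c+[0,0,66]]))
    print(proj(t,[c,c+n*y,c-n*y,c+[0,0,66]]))
crop(s,70,20,90,90,7,"s00.png")
o=get_obs();print(o["joint_positions"],o["tool_pos"],o["time"])
s=capture("side");crop(s,170,80,80,90,6,"s2.png")
E
```

```text
[[120.8436  97.1324]
 [124.3102  91.8303]
 [117.2041 102.699 ]
 [117.4859  78.4358]]
[[ 79.7323 293.2551]
 [ 64.766  286.768 ]
 [ 94.8018 299.7869]
 [ 68.7229 293.9447]]
[ 0.5291  0.4677  1.6324  0.0003  1.0411 -1.73  ] [421.0524 334.8267 110.7213] 1.525
```

View pics/s00.png

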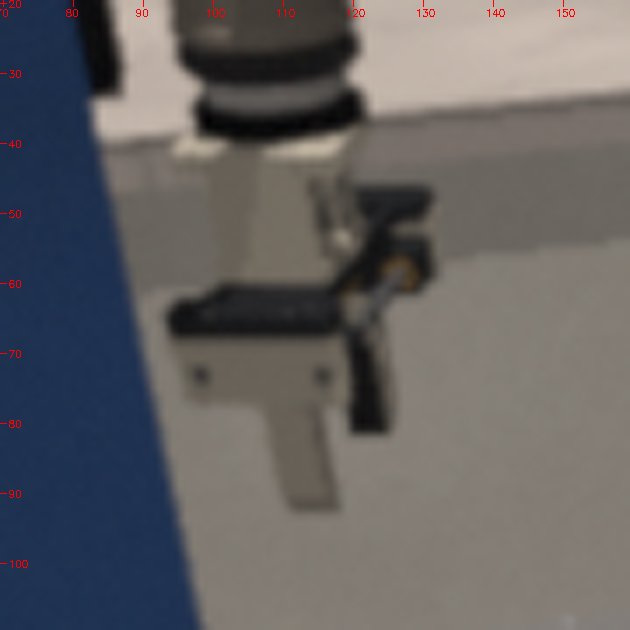

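View pics/s2.png

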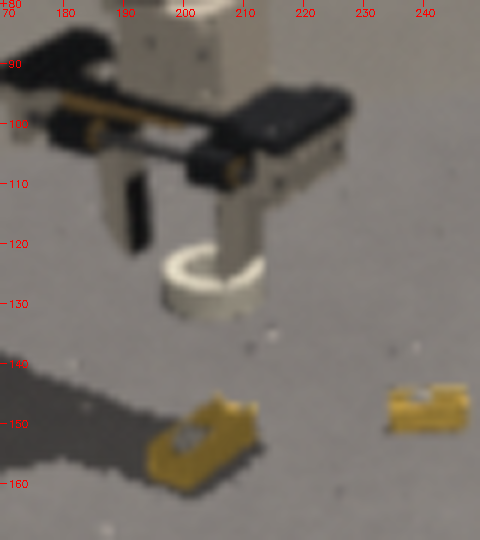

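```bash
python3 - <<'E'
from h import *
t=capture("top");s=capture("side")
ya=-2.456;y=np.array([np.sin(ya),-np.cos(ya),0]);x=np.array([np.cos(ya),np.sin(ya),0])
for dz in(0,38):
    c=np.array([421.5,334.,110+dz])
    for nm,cam in(("t",t),("s",s)):
        pts=[c+a*37.5*x+b*95*y+[0,0,44] for a in(1,-1) for b in(1,-1)]
        print(dz,nm,"bodybottom",proj(cam,pts).round(1).tolist(),"tips",proj(cam,[c+b*30*y+[0,0,-22] for b in(1,-1)]).round(1).tolist())
crop(t,110,150,100,100,7,"t2.png");crop(s,150,30,100,100,7,"s3.png")
E
```

```text
0 t bodybottom [[127.7, 241.8], [180.9, 202.2], [113.3, 221.6], [166.3, 182.8]] tips [[144.9, 221.4], [160.8, 209.6]]
0 s bodybottom [[170.8, 113.4], [217.4, 126.6], [184.8, 105.4], [230.5, 117.7]] tips [[194.7, 131.2], [208.9, 135.4]]
38 t bodybottom [[123.4, 240.5], [178.5, 199.6], [108.6, 219.7], [163.4, 179.6]] tips [[141.5, 219.5], [157.9, 207.4]]
38 s bodybottom [[169.5, 102.8], [216.8, 115.7], [183.8, 95.1], [230.1, 107.1]] tips [[193.8, 121.1], [208.2, 125.2]]
```

View pics/t2.png

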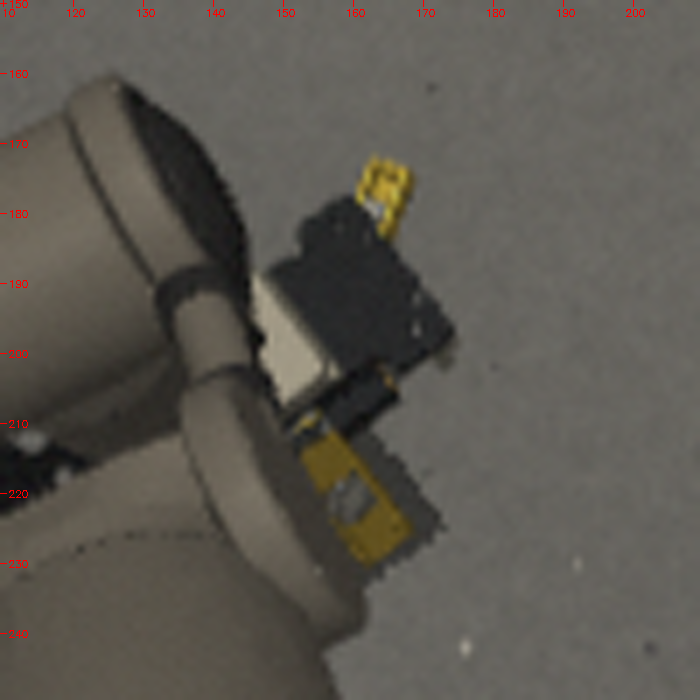

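View pics/s3.png

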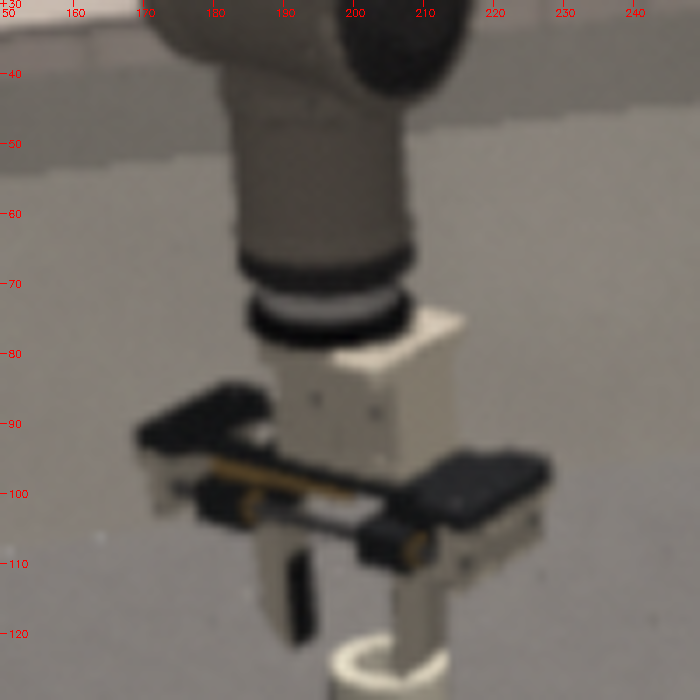

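Call:
{"method": "carry_out", "body": {"xyz": [[0,0,0.5],[0,0,0.5],[0,0,0]], "dr": [[0,0,0],[0,0,0],[0,0,0]]}}

```text
time: 2.05
tool_pos: [420.0, 333.8, 48.9]
tcp_rot: [3.141, -0.004, -2.453]
contact_force: [0.7, -0.7, -0.1]
grip_width: 59.7
```

```bash
python3 - <<'E'
from h import *
t=capture("top");s=capture("side")
crop(t,110,150,100,100,7,"t4.png");crop(s,160,80,90,90,8,"s4.png")
print(get_obs()["tool_pos"])
E
```

```text
[421.8154 334.7591  51.2247]
```

View pics/s4.png

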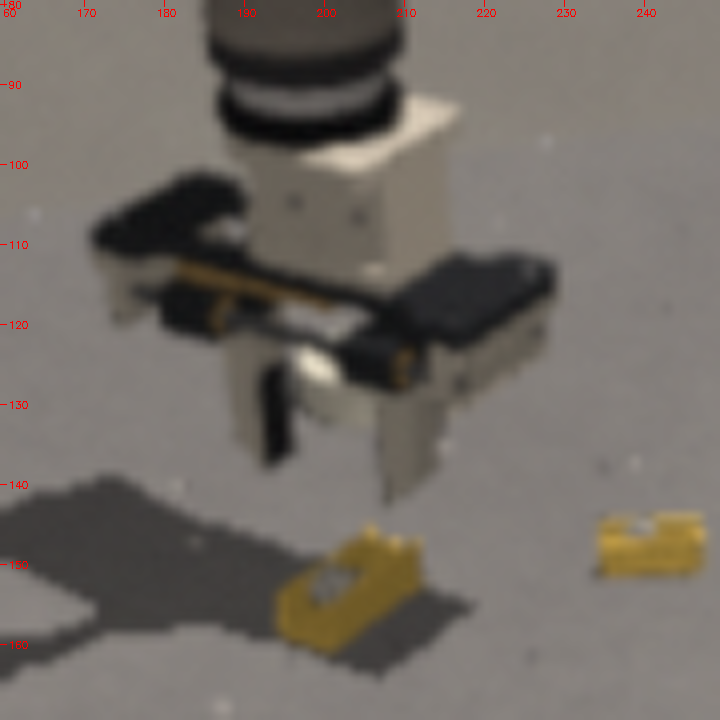

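View pics/t4.png

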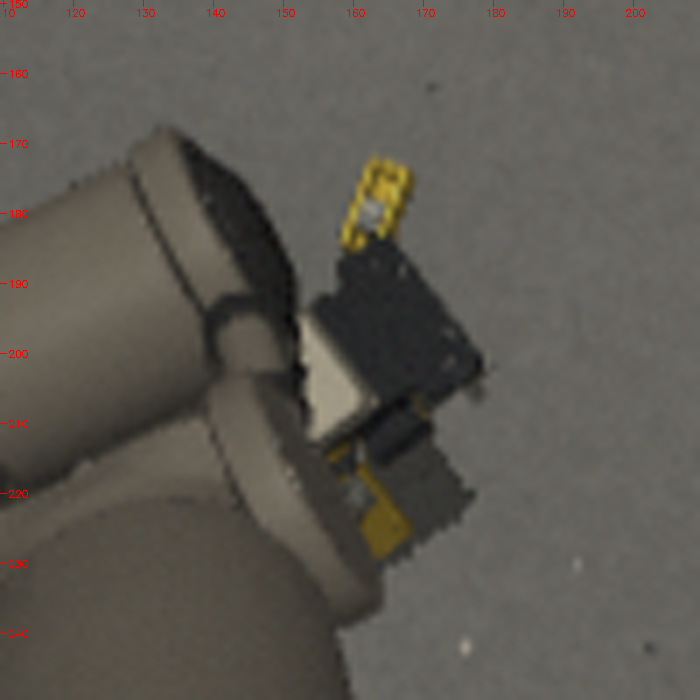

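Call:
{"method": "carry_out", "body": {"xyz": [[0,0,0.32],[0,0,0]], "dr": [[0,0,0],[0,0,0]]}}

```text
time: 2.4
tool_pos: [421.6, 334.4, 31.7]
tcp_rot: [3.142, -0.0, -2.453]
contact_force: [0.1, -0.4, 0.9]
grip_width: 59.7
```

```bash
python3 - <<'E'
from h import *
s=capture("side")
crop(s,160,80,90,90,8,"s5.png")
print(get_obs()["tool_pos"])
E
```

```text
[421.9737 334.5801  32.2064]
```

View pics/s5.png

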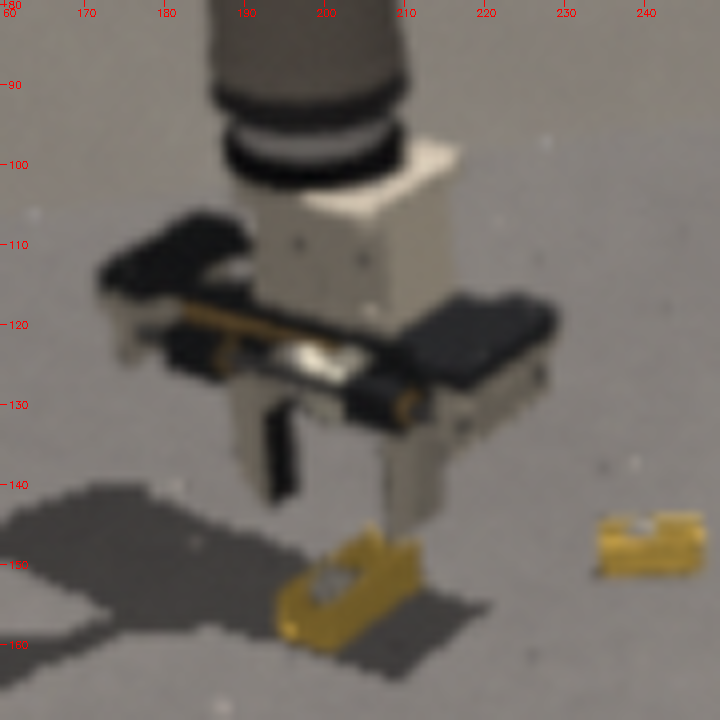

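Call:
{"method": "carry_out", "body": {"xyz": [[0,0,0],[0,0,0],[0,0,0],[0,0,0]], "dr": [[0,0,0],[0,0,0],[0,0,0],[0,0,0]], "gripper": -0.6}}

```text
time: 2.95
tool_pos: [421.7, 334.3, 31.4]
tcp_rot: [-3.142, 0.0, -2.453]
contact_force: [-0.4, -0.0, 0.3]
grip_width: 24.5
```

```bash
python3 - <<'E'
from h import *
s=capture("side")
crop(s,160,80,90,90,8,"s6.png")
t=capture("top");crop(t,110,150,100,100,7,"t6.png")
print(get_obs()["tool_pos"])
E
```

```text
[421.6596 334.2474  31.2105]
```

View pics/s6.png

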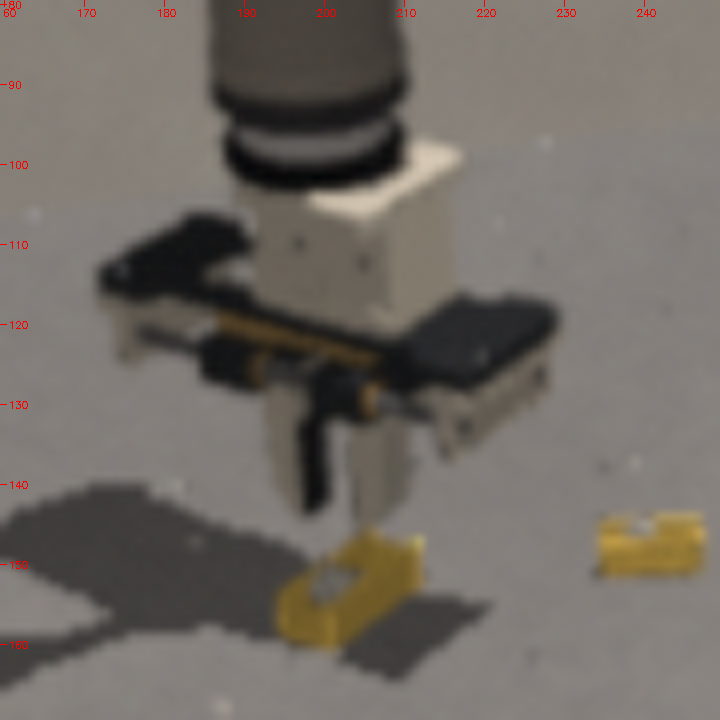

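View pics/t6.png

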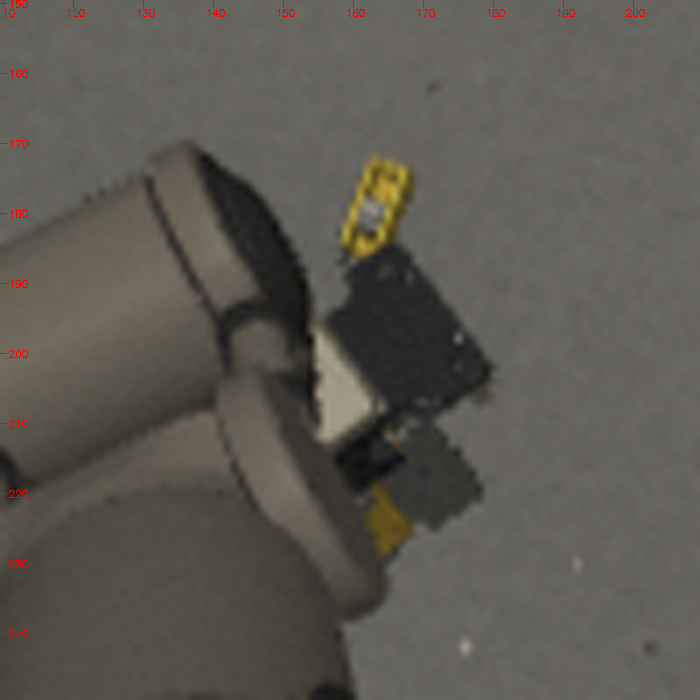

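```bash
python3 - <<'E'
from h import *
t=capture("top");s=capture("side")
X=tri(t,[[180,202.5],[166.5,185]],s,[[217,127],[229,117.5]])
c=np.array([421.7,334.3,31.4])
ya=-2.453;y=np.array([np.sin(ya),-np.cos(ya),0]);x=np.array([np.cos(ya),np.sin(ya),0])
for p in X:print(p,(p-c)@x,(p-c)@y,p[2]-c[2])
# side tips with offset: pads inner edges bottom: left (199.5?,143.5), right(203.5,143.5)
for dz in(30,34,38,42):
    print(dz,proj(s,[c+[0,0,dz-22]+b*y*9.5+a*x*9.5 for b in(1,-1) for a in (1,-1)]).round(1).tolist())
E
```

```text
[452.0591 239.9522 151.178 ] 36.51190075870703 -92.14156694240819 119.77797666663793
[504.3285 282.3476 156.5689] -30.787613927427955 -92.62097186049176 125.1689058315724
30 [[198.9, 146.2], [202.1, 144.0], [203.3, 147.6], [206.6, 145.3]]
34 [[198.8, 145.2], [202.1, 142.9], [203.3, 146.6], [206.5, 144.3]]
38 [[198.7, 144.2], [202.0, 141.9], [203.2, 145.6], [206.4, 143.3]]
42 [[198.6, 143.2], [201.9, 140.9], [203.1, 144.6], [206.4, 142.3]]
```

Call:
{"method": "carry_out", "body": {"xyz": [[0,0,0],[0,0,0],[0,0,0],[0,0,0]], "dr": [[0,0,0],[0,0,0],[0,0,0],[0,0,0]], "gripper": 0.3}}

```text
time: 3.65
tool_pos: [421.7, 334.2, 31.2]
tcp_rot: [3.142, 0.0, -2.453]
contact_force: [-0.6, -0.2, -0.0]
grip_width: 54.2
```

Call:
{"method": "carry_out", "body": {"xyz": [[0,0,0.2],[0,0,0.2],[0,0,0.15],[0,0,0]], "dr": [[0,0,0],[0,0,0],[0,0,0],[0,0,0]]}}

```text
time: 4.15
tool_pos: [421.0, 333.9, -3.0]
tcp_rot: [3.141, -0.002, -2.453]
contact_force: [0.4, 0.0, -1.8]
grip_width: 59.6
```

```bash
python3 - <<'E'
from h import *
s=capture("side")
crop(s,160,80,90,90,8,"s7.png")
print(get_obs()["tool_pos"])
E
```

```text
[421.4283 334.1121  -2.3492]
```

View pics/s7.png

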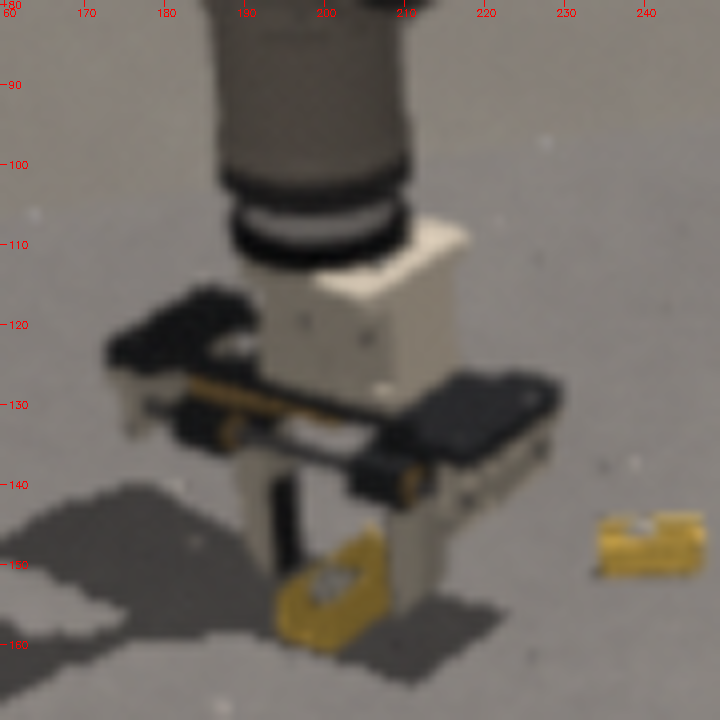

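Call:
{"method": "carry_out", "body": {"xyz": [[0,0,0.05],[0,0,0.05],[0,0,0]], "dr": [[0,0,0],[0,0,0],[0,0,0]]}}

```text
time: 4.58
tool_pos: [421.6, 334.2, -7.9]
tcp_rot: [3.142, -0.0, -2.453]
contact_force: [-0.4, 0.4, -0.5]
grip_width: 59.6
```

Call:
{"method": "carry_out", "body": {"xyz": [[0,0,0.04],[0,0,0]], "dr": [[0,0,0],[0,0,0]]}}

```text
time: 4.82
tool_pos: [421.6, 334.2, -10.3]
tcp_rot: [3.142, -0.0, -2.453]
contact_force: [-0.8, -0.5, -0.1]
grip_width: 59.6
```

Call:
{"method": "carry_out", "body": {"xyz": [[0,0,0.03],[0,0,0]], "dr": [[0,0,0],[0,0,0]]}}

```text
time: 5.08
tool_pos: [421.6, 334.2, -12.1]
tcp_rot: [3.142, -0.0, -2.453]
contact_force: [-0.0, 0.4, -0.2]
grip_width: 60.0
```

Call:
{"method": "carry_out", "body": {"xyz": [[0,0,0.02],[0,0,0]], "dr": [[0,0,0],[0,0,0]]}}

```text
time: 5.32
tool_pos: [421.6, 334.2, -13.3]
tcp_rot: [3.142, -0.0, -2.453]
contact_force: [-0.1, 0.2, 0.1]
grip_width: 60.0
```

Call:
{"method": "carry_out", "body": {"xyz": [[0,0,0.02],[0,0,0]], "dr": [[0,0,0],[0,0,0]]}}

```text
time: 5.58
tool_pos: [421.8, 334.3, -13.8]
tcp_rot: [-3.142, 0.001, -2.453]
contact_force: [-1.2, -1.0, 6.6]
grip_width: 59.5
```

Call:
{"method": "carry_out", "body": {"xyz": [[0,0,0.02],[0,0,0]], "dr": [[0,0,0],[0,0,0]]}}

```text
time: 5.82
tool_pos: [421.8, 334.4, -13.9]
tcp_rot: [-3.141, 0.001, -2.453]
contact_force: [-3.4, -2.1, 15.9]
grip_width: 59.9
```

Call:
{"method": "carry_out", "body": {"xyz": [[0,0,-0.19],[0,0,0]], "dr": [[0,0,0],[0,0,0]]}}

```text
time: 6.08
tool_pos: [422.3, 334.7, -3.4]
tcp_rot: [-3.141, 0.002, -2.453]
contact_force: [-0.8, 0.9, 0.5]
grip_width: 59.6
```

Call:
{"method": "carry_out", "body": {"xyz": [[0,0,0],[0,0,0],[0,0,0],[0,0,0],[0,0,0]], "dr": [[0,0,0],[0,0,0],[0,0,0],[0,0,0],[0,0,0]], "gripper": -1}}

```text
time: 6.7
tool_pos: [421.6, 334.2, -4.3]
tcp_rot: [3.142, -0.0, -2.453]
contact_force: [-0.3, -0.5, 0.2]
grip_width: 27.3
```

```bash
python3 - <<'E'
import numpy as np
p=np.array([565.27,-27.2]);a=.078
R=np.array([[np.cos(a),-np.sin(a)],[np.sin(a),np.cos(a)]])
for n,l in(("large",(-38,0)),("small",(-38,-133)),("jar",(-38,-70)),("dish",(-38,70)),("trough",(44,0))):print(n,p+R@l)
E
sed -i 's/^a=list.*$//' plan.py; cat >> plan.py <<'E'
a=list(map(float,sys.argv[1:]))
if len(a)==8: plan(*a[:4],int(a[4]),start=np.array(a[5:]))
else: plan(*a[:4],int(a[4]))
E
python3 plan.py 421.6 334.2 80 3.83 2; echo; python3 plan.py 527.4 -30.2 80 3.22 8 421.6 334.2 80
```

```text
large [527.3855374  -30.16099542]
small [ 537.74902137 -162.7566145 ]
jar [532.84000265 -99.94816336]
dish [521.93107216  39.62617252]
trough [609.13621985 -23.77147899]
t 6.7 pos [421.5982 334.2138  -4.3341] [ 3.1415 -0.0002 -2.4532] F [-0.2631 -0.4664  0.1573] w 27.340776235091067
[[0.0, -0.0, -0.703], [0.0, -0.0, -0.703]]
[[0.0, -0.001, 0.0], [0.0, -0.001, 0.0]]
max 0.703 0.001

t 6.7 pos [421.6 334.2  80. ] [ 3.1415 -0.0002 -2.4532] F [-0.2631 -0.4664  0.1573] w 27.340776235091067
[[0.312, -0.726, -0.0], [0.256, -0.748, -0.0], [0.198, -0.765, -0.0], [0.139, -0.778, -0.0], [0.08, -0.787, -0.0], [0.019, -0.79, -0.0], [-0.041, -0.789, -0.0], [-0.101, -0.784, -0.0]]
[[0.0, -0.0, 0.546], [0.0, -0.0, 0.546], [0.0, -0.0, 0.546], [0.0, -0.0, 0.546], [0.0, -0.0, 0.546], [0.0, -0.0, 0.546], [0.0, -0.0, 0.546], [0.0, -0.0, 0.546]]
max 0.79105562383438 0.546
```

Call:
{"method": "carry_out", "body": {"xyz": [[0,0,-0.7],[0,0,-0.7]], "dr": [[0,0,0],[0,0,0]]}}

```text
time: 6.95
tool_pos: [421.3, 334.0, 80.3]
tcp_rot: [3.141, -0.002, -2.453]
contact_force: [0.1, -0.7, -0.7]
grip_width: 27.5
```

Call:
{"method": "carry_out", "body": {"xyz": [[0.312,-0.726,0],[0.256,-0.748,0],[0.198,-0.765,0],[0.139,-0.778,0],[0.08,-0.787,0],[0.019,-0.79,0],[-0.041,-0.789,0],[-0.101,-0.784,0]], "dr": [[0,0,0.546],[0,0,0.546],[0,0,0.546],[0,0,0.546],[0,0,0.546],[0,0,0.546],[0,0,0.546],[0,0,0.546]]}}

```text
time: 7.95
tool_pos: [527.7, -31.6, 79.8]
tcp_rot: [3.141, 0.0, -3.066]
contact_force: [0.2, -0.3, -0.7]
grip_width: 27.9
```

Call:
{"method": "carry_out", "body": {"xyz": [[0,0,0],[0,0,0]], "dr": [[0,0,0],[0,0,0]]}}

```text
time: 8.2
tool_pos: [527.0, -29.6, 79.5]
tcp_rot: [3.141, -0.001, -3.063]
contact_force: [-0.1, 0.1, -0.5]
grip_width: 27.9
```

```bash
python3 plan.py 527.4 -30.2 20 3.22 2;python3 - <<'E'
from h import *
s=capture("side");t=capture("top")
crop(s,210,120,120,120,6,"s8.png");crop(t,210,130,110,90,7,"t8.png")
E
```

```text
t 8.2 pos [526.9585 -29.636   79.5402] [ 3.1409 -0.0008 -3.063 ] F [-0.1281  0.1364 -0.4919] w 27.92041496298548
[[-0.004, -0.005, 0.496], [-0.004, -0.005, 0.496]]
[[0.003, -0.003, 0.001], [0.003, -0.003, 0.001]]
max 0.49604132892330655 0.0043588989435406735
```

View pics/s8.png

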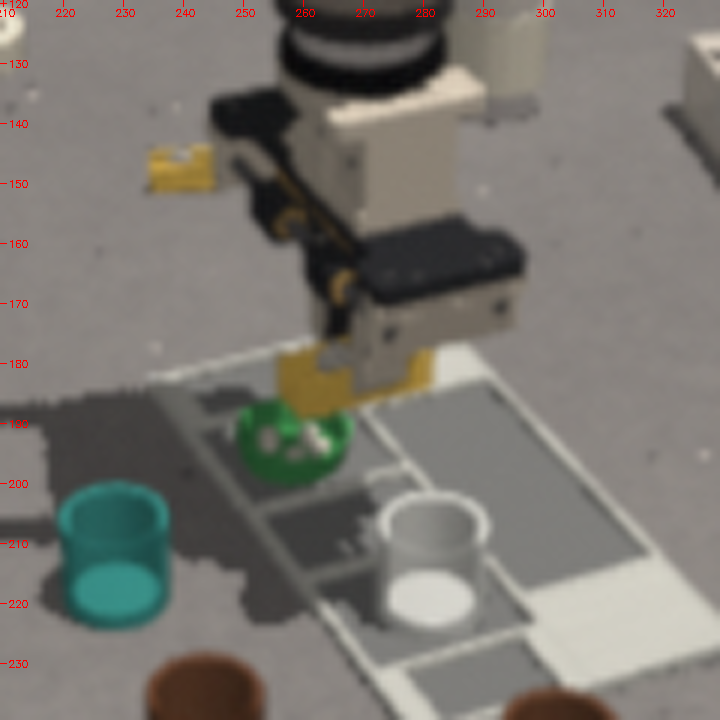

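View pics/t8.png

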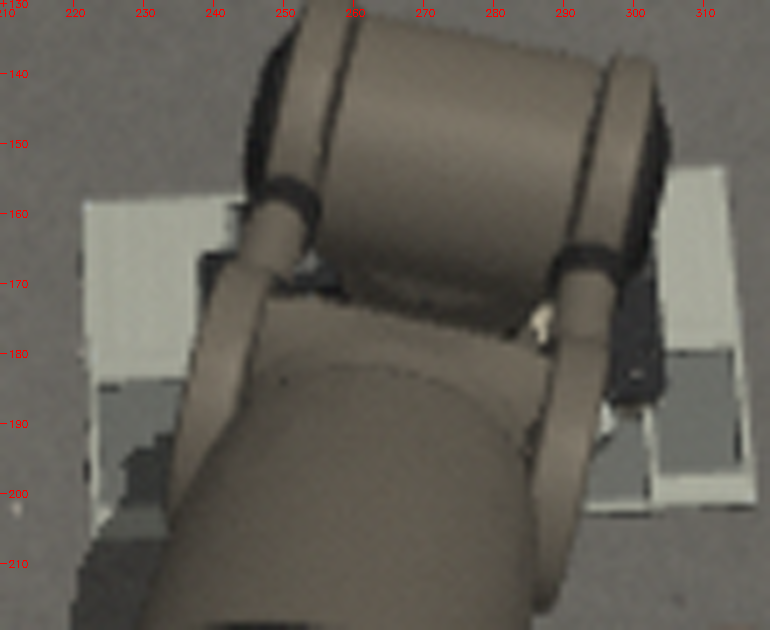

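```bash
python3 - <<'E'
from fit import *
s=capture("side")
m=np.array(boxm(70,28,22))+[0,0,83.8]
print(proj(s,W([527,-29.8,.078],m)).round(1).tolist())
h,st=maskhull(s,hsvmask(s,(15,100,70),(35,255,255)),(250,165,40,30))
print(st,h[:,0].tolist())
for z in (80,83.8,88):
    m=np.array(boxm(70,28,22))+[0,0,z]
    print(fitmom(m,[527,-29.8,.078],[(s,h)]))
E
```

```text
[[277.9, 179.3], [278.1, 172.9], [282.2, 184.2], [282.5, 177.8], [255.9, 184.8], [255.9, 178.4], [260.0, 189.9], [260.0, 183.4]]
[256 178  26  12 152] [[281.5, 183.5], [280.5, 184.5], [266.5, 188.5], [262.5, 189.5], [259.5, 189.5], [256.5, 186.5], [255.5, 184.5], [255.5, 178.5], [259.5, 177.5], [280.5, 177.5], [281.5, 178.5]]
(array([522.7089, -28.8719,  -0.1257]), array([-0., -0., -0., -0.]))
(array([520.6237, -34.1889,  -0.1257]), array([-0.,  0., -0., -0.]))
(array([518.3191, -40.0655,  -0.1257]), array([-0., -0.,  0.,  0.]))
```

Call:
{"method": "carry_out", "body": {"xyz": [[-0.004,-0.005,0.5],[-0.004,-0.005,0.5],[0,0,0.2],[0,0,0]], "dr": [[0,0,0],[0,0,0],[0,0,0],[0,0,0]]}}

```text
time: 8.85
tool_pos: [527.7, -30.0, 7.5]
tcp_rot: [3.141, -0.001, -3.062]
contact_force: [0.5, 1.3, 0.2]
grip_width: 27.8
```

```bash
python3 - <<'E'
from h import *
s=capture("side")
crop(s,225,140,100,100,7,"s9.png");print(get_obs()["tool_pos"])
E
```

```text
[528.2741 -30.2213   8.197 ]
```

View pics/s9.png

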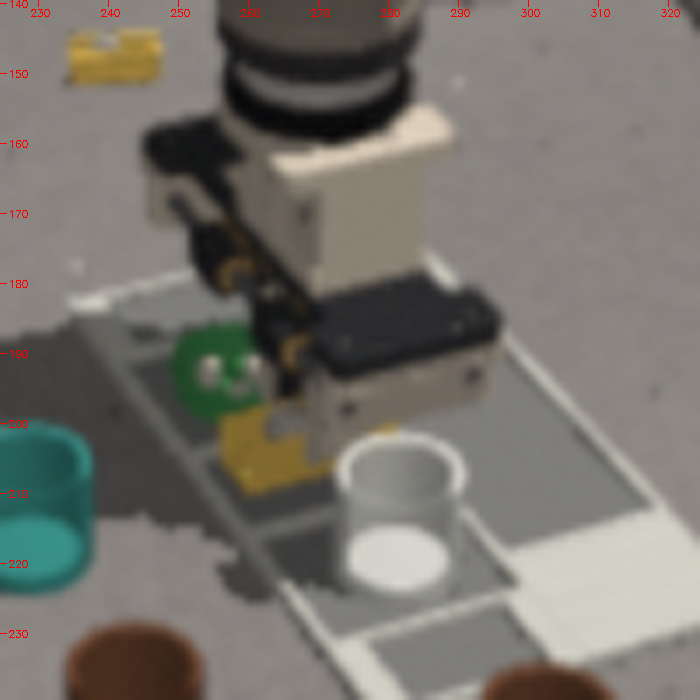

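Call:
{"method": "carry_out", "body": {"xyz": [[0,0,0.08],[0,0,0.06],[0,0,0]], "dr": [[0,0,0],[0,0,0],[0,0,0]]}}

```text
time: 9.28
tool_pos: [528.0, -30.7, -0.6]
tcp_rot: [3.142, 0.0, -3.063]
contact_force: [-0.4, -0.6, -0.2]
grip_width: 27.4
```

Call:
{"method": "carry_out", "body": {"xyz": [[0,0,0.02],[0,0,0]], "dr": [[0,0,0],[0,0,0]]}}

```text
time: 9.52
tool_pos: [528.2, -30.7, -1.5]
tcp_rot: [-3.141, 0.001, -3.063]
contact_force: [-1.2, 0.8, 2.4]
grip_width: 27.8
```

Call:
{"method": "carry_out", "body": {"xyz": [[0,0,0],[0,0,0]], "dr": [[0,0,0],[0,0,0]], "gripper": -0.28}}

```text
time: 9.78
tool_pos: [528.0, -30.7, -1.9]
tcp_rot: [3.142, 0.0, -3.063]
contact_force: [-0.5, -0.6, -0.6]
grip_width: 33.1
```

Call:
{"method": "carry_out", "body": {"xyz": [[0,0,-0.2],[0,0,-0.5],[0,0,-0.6]], "dr": [[0,0,0],[0,0,0],[0,0,0]]}}

```text
time: 10.15
tool_pos: [527.7, -30.6, 77.3]
tcp_rot: [3.141, -0.001, -3.063]
contact_force: [-0.4, -0.0, -0.2]
grip_width: 32.8
```

```bash
python3 plan.py 557.8 327.3 80 2.85 8;python3 - <<'E'
from h import *
s=capture("side")
crop(s,225,140,100,100,7,"s10.png");print(get_obs()["tool_pos"])
E
```

```text
t 10.15 pos [527.7261 -30.5829  77.2998] [ 3.1413 -0.0008 -3.063 ] F [-0.4288 -0.0078 -0.1626] w 32.82901648087183
[[-0.121, 0.738, -0.006], [-0.087, 0.743, -0.006], [-0.052, 0.746, -0.006], [-0.018, 0.748, -0.006], [0.017, 0.748, -0.006], [0.052, 0.746, -0.006], [0.086, 0.743, -0.006], [0.12, 0.738, -0.006]]
[[0.0, -0.001, 0.331], [0.0, -0.001, 0.331], [0.0, -0.001, 0.331], [0.0, -0.001, 0.331], [0.0, -0.001, 0.331], [0.0, -0.001, 0.331], [0.0, -0.001, 0.331], [0.0, -0.001, 0.331]]
max 0.7482406030148324 0.33100151057057126
[530.5825 -31.058   82.2032]
```

View pics/s10.png

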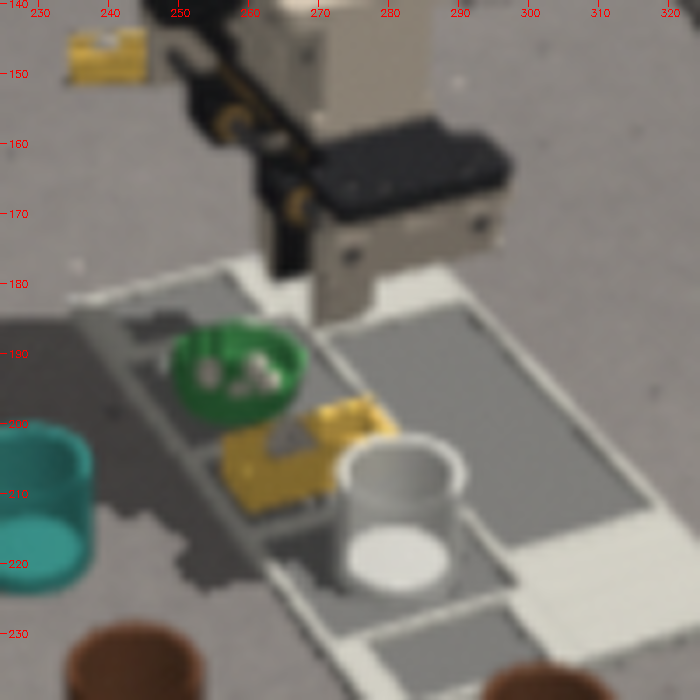

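Call:
{"method": "carry_out", "body": {"xyz": [[-0.121,0.738,0],[-0.087,0.743,0],[-0.052,0.746,0],[-0.018,0.748,0],[0.017,0.748,0],[0.052,0.746,0],[0.086,0.743,0],[0.12,0.738,0]], "dr": [[0,0,0.331],[0,0,0.331],[0,0,0.331],[0,0,0.331],[0,0,0.331],[0,0,0.331],[0,0,0.331],[0,0,0.331]], "gripper": 0.1}}

```text
time: 11.2
tool_pos: [558.2, 328.7, 77.0]
tcp_rot: [3.141, 0.001, 2.849]
contact_force: [0.6, -0.7, 0.0]
grip_width: 50.2
```

Call:
{"method": "carry_out", "body": {"xyz": [[0,0,0.6],[0,0,0]], "dr": [[0,0,0],[0,0,0]]}}

```text
time: 11.45
tool_pos: [555.9, 326.7, 38.0]
tcp_rot: [-3.138, -0.004, 2.851]
contact_force: [0.4, 0.2, -0.6]
grip_width: 50.6
```

```bash
python3 - <<'E'
from h import *
s=capture("side");t=capture("top")
crop(s,200,70,90,100,7,"s11.png");crop(t,120,140,90,80,7,"t11.png")
E
python3 plan.py 557.8 327.3 -4.8 2.85 2
```

```text
t 11.55 pos [558.248  326.8181  40.9648] [3.1416 0.     2.85  ] F [-0.2228  0.0863  1.3841] w 50.439600439225316
[[0.005, 0.003, 0.381], [0.005, 0.003, 0.381]]
[[0.0, 0.0, 0.0], [0.0, 0.0, 0.0]]
max 0.3810446168101578 0.0
```

View pics/s11.png

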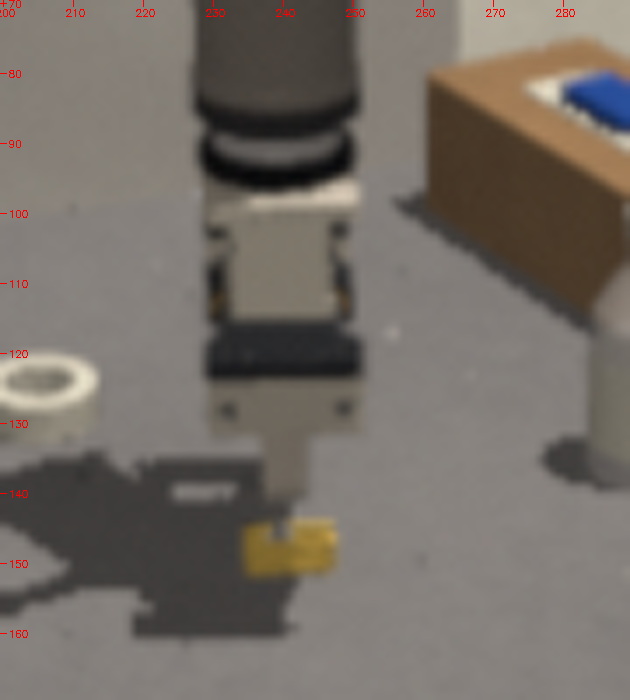

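View pics/t11.png

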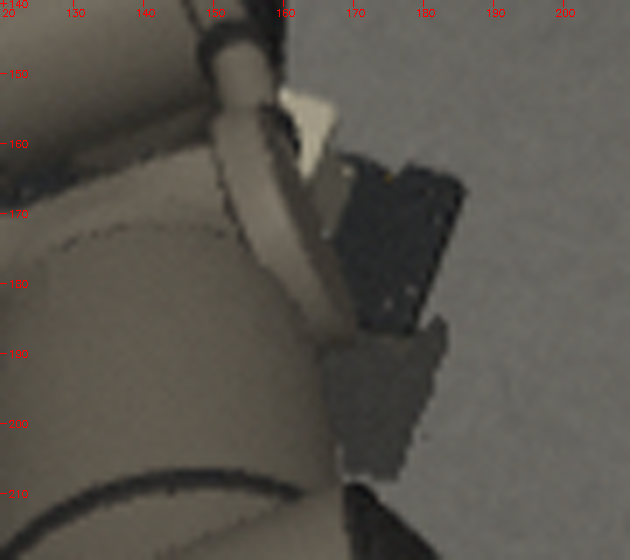

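Call:
{"method": "carry_out", "body": {"xyz": [[0,0,0.4],[0,0,0.36],[0,0,0]], "dr": [[0,0,0],[0,0,0],[0,0,0]]}}

```text
time: 11.92
tool_pos: [558.0, 326.3, -5.2]
tcp_rot: [-3.141, -0.001, 2.849]
contact_force: [0.7, 0.0, 0.2]
grip_width: 50.4
```

Call:
{"method": "carry_out", "body": {"xyz": [[0,0,0],[0,0,0],[0,0,0],[0,0,0],[0,0,0]], "dr": [[0,0,0],[0,0,0],[0,0,0],[0,0,0],[0,0,0]], "gripper": -1}}

```text
time: 12.55
tool_pos: [558.3, 327.3, -4.8]
tcp_rot: [3.141, 0.001, 2.85]
contact_force: [-0.3, -0.7, 3.7]
grip_width: 19.4
```

```bash
python3 - <<'E'
from h import *
s=capture("side")
crop(s,200,90,90,80,7,"s12.png");print(get_obs()["tool_pos"])
E
```

```text
[558.3399 327.2551  -4.7789]
```

View pics/s12.png

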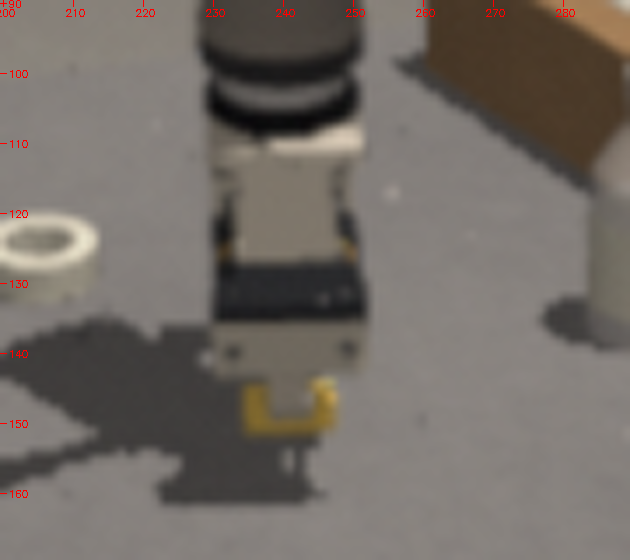

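```bash
python3 plan.py 537.9 -164.8 82 3.22 10 558 327.3 82
```

```text
t 12.6 pos [558.  327.3  82. ] [3.141  0.0007 2.8505] F [-0.8016  0.002   4.922 ] w 19.958167110214266
[[-0.203, -0.795, -0.0], [-0.174, -0.802, -0.0], [-0.144, -0.808, -0.0], [-0.114, -0.813, -0.0], [-0.084, -0.817, -0.0], [-0.054, -0.819, -0.0], [-0.023, -0.821, -0.0], [0.007, -0.821, -0.0], [0.037, -0.82, -0.0], [0.067, -0.818, -0.0]]
[[0.0, 0.001, -0.265], [0.0, 0.001, -0.265], [0.0, 0.001, -0.265], [0.0, 0.001, -0.265], [0.0, 0.001, -0.265], [0.0, 0.001, -0.265], [0.0, 0.001, -0.265], [0.0, 0.001, -0.265], [0.0, 0.001, -0.265], [0.0, 0.001, -0.265]]
max 0.8213221049016031 0.26500188678573594
```

Call:
{"method": "carry_out", "body": {"xyz": [[0,0,-0.5],[0,0,-0.95]], "dr": [[0,0,0],[0,0,0]]}}

```text
time: 12.85
tool_pos: [556.2, 326.3, 79.6]
tcp_rot: [-3.137, -0.005, 2.85]
contact_force: [1.7, 0.9, 0.7]
grip_width: 19.5
```

Call:
{"method": "carry_out", "body": {"xyz": [[-0.203,-0.795,0],[-0.174,-0.802,0],[-0.144,-0.808,0],[-0.114,-0.813,0],[-0.084,-0.817,0]], "dr": [[0,0,-0.265],[0,0,-0.265],[0,0,-0.265],[0,0,-0.265],[0,0,-0.265]]}}

```text
time: 13.48
tool_pos: [547.7, 79.6, 81.4]
tcp_rot: [3.142, -0.0, 3.037]
contact_force: [0.4, 0.9, 0.3]
grip_width: 19.5
```

Call:
{"method": "carry_out", "body": {"xyz": [[-0.054,-0.819,0],[-0.023,-0.821,0],[0.007,-0.821,0],[0.037,-0.82,0],[0.067,-0.818,0],[0,0,0],[0,0,0]], "dr": [[0,0,-0.265],[0,0,-0.265],[0,0,-0.265],[0,0,-0.265],[0,0,-0.265],[0,0,0],[0,0,0]]}}

```text
time: 14.35
tool_pos: [537.7, -164.6, 81.2]
tcp_rot: [3.141, -0.001, -3.064]
contact_force: [0.1, -0.6, -0.1]
grip_width: 19.2
```

```bash
python3 plan.py 537.9 -164.8 20 3.22 2;python3 - <<'E'
from fit import *
s=capture("side")
crop(s,240,130,110,120,6,"s13.png")
o=get_obs()["tool_pos"];print(o)
m=np.array(boxm(46,20,18))+[0,0,o[2]+4.8]
print(proj(s,W([o[0],o[1],.078],m)).round(1).tolist())
E
```

```text
t 14.35 pos [ 537.6595 -164.5618   81.1675] [ 3.1407 -0.0007 -3.0637] F [ 0.0818 -0.5688 -0.0622] w 19.226575670837253
[[-0.002, -0.003, 0.51], [-0.002, -0.002, 0.51]]
[[0.003, -0.003, -0.002], [0.003, -0.003, -0.002]]
max 0.5100127449387907 0.00469041575982343
[ 537.7916 -163.9981   81.2589]
[[297.1, 205.5], [297.4, 200.1], [300.7, 209.6], [301.1, 204.1], [281.7, 209.8], [281.9, 204.3], [285.2, 214.0], [285.4, 208.5]]
```

View pics/s13.png

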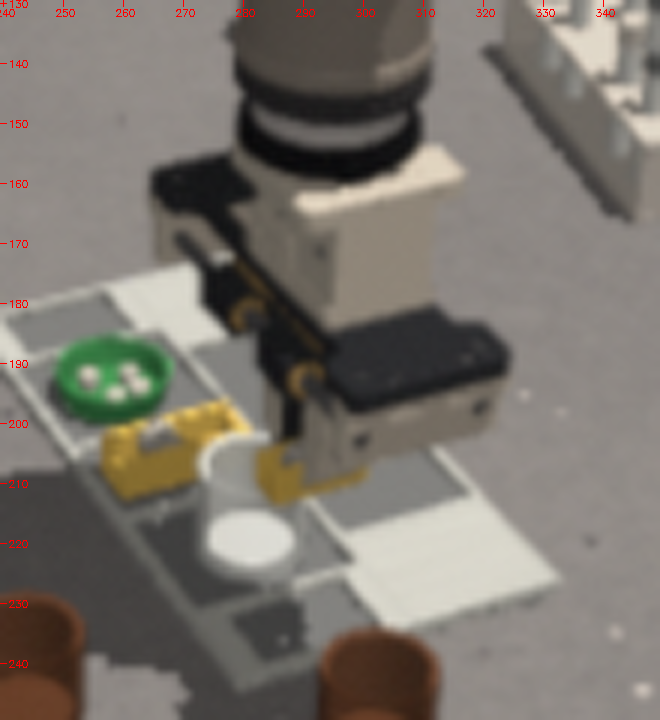

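Call:
{"method": "carry_out", "body": {"xyz": [[-0.002,-0.003,0.5],[-0.002,-0.003,0.5],[0,0,0.2],[0,0,0]], "dr": [[0,0,0],[0,0,0],[0,0,0],[0,0,0]]}}

```text
time: 14.9
tool_pos: [538.1, -164.4, 9.2]
tcp_rot: [3.141, -0.001, -3.062]
contact_force: [0.1, -0.0, -0.2]
grip_width: 19.6
```

```bash
python3 - <<'E'
from fit import *
s=capture("side")
crop(s,240,130,110,120,6,"s14.png")
o=get_obs()["tool_pos"];print(o)
E
```

```text
[ 538.7207 -164.8284   10.034 ]
```

View pics/s14.png

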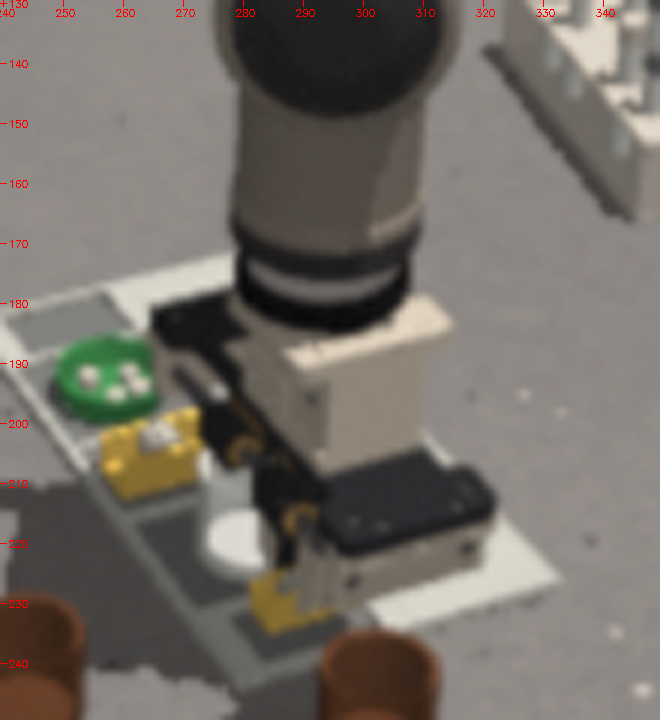

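Call:
{"method": "carry_out", "body": {"xyz": [[0,0,0.1],[0,0,0.08],[0,0,0]], "dr": [[0,0,0],[0,0,0],[0,0,0]]}}

```text
time: 15.32
tool_pos: [538.1, -165.3, -1.4]
tcp_rot: [3.141, -0.0, -3.063]
contact_force: [-0.6, 0.0, 0.6]
grip_width: 19.6
```

Call:
{"method": "carry_out", "body": {"xyz": [[0,0,0.015],[0,0,0]], "dr": [[0,0,0],[0,0,0]]}}

```text
time: 15.58
tool_pos: [538.4, -165.5, -1.8]
tcp_rot: [-3.141, 0.0, -3.063]
contact_force: [-1.7, -0.1, 2.6]
grip_width: 19.9
```

Call:
{"method": "carry_out", "body": {"xyz": [[0,0,0],[0,0,0]], "dr": [[0,0,0],[0,0,0]], "gripper": -0.44}}

```text
time: 15.82
tool_pos: [538.3, -165.3, -2.2]
tcp_rot: [3.141, 0.0, -3.063]
contact_force: [0.6, -0.3, -0.7]
grip_width: 25.5
```

Call:
{"method": "carry_out", "body": {"xyz": [[0,0,-0.2],[0,0,-0.6],[0,0,-0.6],[0,0,0]], "dr": [[0,0,0],[0,0,0],[0,0,0],[0,0,0]]}}

```text
time: 16.32
tool_pos: [540.3, -166.2, 85.6]
tcp_rot: [-3.138, 0.006, -3.063]
contact_force: [0.2, -0.8, -0.9]
grip_width: 26.0
```

```bash
python3 plan.py 411.5 -330 80 1.384 14
```

```text
t 16.325 pos [ 540.3338 -166.2469   85.563 ] [-3.1382  0.0062 -3.0627] F [ 0.1755 -0.8211 -0.8831] w 26.003814975573142
[[0.168, -0.182, 0.006], [0.143, -0.203, 0.006], [0.115, -0.22, 0.006], [0.086, -0.233, 0.007], [0.054, -0.242, 0.007], [0.022, -0.247, 0.007], [-0.01, -0.248, 0.007], [-0.043, -0.244, 0.007], [-0.074, -0.237, 0.007], [-0.105, -0.225, 0.007], [-0.133, -0.209, 0.007], [-0.159, -0.19, 0.007], [-0.183, -0.168, 0.007], [-0.203, -0.142, 0.007]]
[[0.002, 0.004, 0.939], [0.002, 0.004, 0.939], [0.002, 0.004, 0.939], [0.002, 0.004, 0.939], [0.002, 0.004, 0.939], [0.002, 0.004, 0.939], [0.002, 0.004, 0.939], [0.002, 0.004, 0.939], [0.002, 0.004, 0.939], [0.002, 0.004, 0.939], [0.002, 0.004, 0.939], [0.002, 0.004, 0.939], [0.002, 0.004, 0.939], [0.002, 0.004, 0.939]]
max 0.24851961693194363 0.9390106495668725
```

Call:
{"method": "carry_out", "body": {"xyz": [[0.168,-0.182,0],[0.143,-0.203,0],[0.115,-0.22,0],[0.086,-0.233,0],[0.054,-0.242,0],[0.022,-0.247,0],[-0.01,-0.248,0]], "dr": [[0,0,0.94],[0,0,0.94],[0,0,0.94],[0,0,0.94],[0,0,0.94],[0,0,0.94],[0,0,0.94]], "gripper": 0}}

```text
time: 17.2
tool_pos: [473.2, -247.3, 81.4]
tcp_rot: [-3.141, -0.001, 2.297]
contact_force: [0.4, -0.5, 0.5]
grip_width: 46.1
```

Call:
{"method": "carry_out", "body": {"xyz": [[-0.043,-0.244,0],[-0.074,-0.237,0],[-0.105,-0.225,0],[-0.133,-0.209,0],[-0.159,-0.19,0],[-0.183,-0.168,0],[-0.203,-0.142,0],[0,0,0.5]], "dr": [[0,0,0.94],[0,0,0.94],[0,0,0.94],[0,0,0.94],[0,0,0.94],[0,0,0.94],[0,0,0.94],[0,0,0]]}}

```text
time: 18.2
tool_pos: [409.9, -330.9, 52.9]
tcp_rot: [3.138, 0.003, 1.38]
contact_force: [-0.9, 1.5, -0.2]
grip_width: 45.9
```

Call:
{"method": "carry_out", "body": {"xyz": [[0,0,0],[0,0,0]], "dr": [[0,0,0],[0,0,0]]}}

```text
time: 18.45
tool_pos: [409.6, -329.0, 52.2]
tcp_rot: [3.142, -0.0, 1.383]
contact_force: [-0.1, -1.1, -0.3]
grip_width: 46.1
```

```bash
python3 plan.py 411.5 -330 -11 1.384 3; python3 - <<'E'
from h import *
s=capture("side");t=capture("top")
crop(s,220,190,130,130,6,"s15.png");crop(t,215,145,175,100,4,"t15.png")
E
```

```text
t 18.45 pos [ 409.5915 -329.0359   52.2323] [ 3.1416 -0.0001  1.3833] F [-0.0964 -1.1021 -0.338 ] w 46.082606155379736
[[-0.003, 0.011, 0.351], [-0.003, 0.011, 0.351], [-0.003, 0.011, 0.351]]
[[0.0, -0.0, -0.002], [0.0, -0.0, -0.002], [0.0, -0.0, -0.002]]
max 0.3511851363597269 0.002
```

View pics/s15.png

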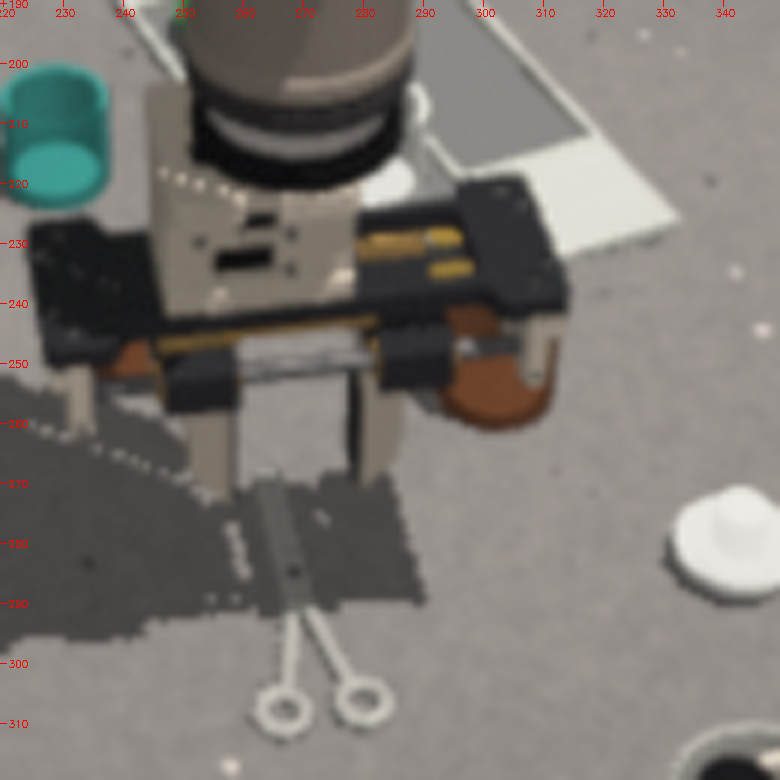

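View pics/t15.png

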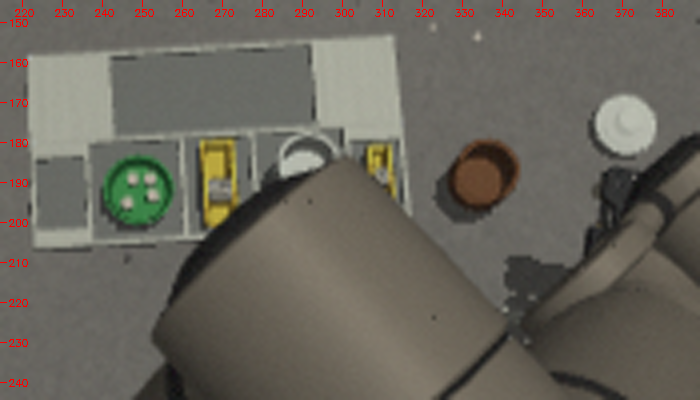

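Call:
{"method": "carry_out", "body": {"xyz": [[0,0.01,0.35],[0,0.01,0.35],[0,0.01,0.25],[0,0,0.09],[0,0,0]], "dr": [[0,0,0],[0,0,0],[0,0,0],[0,0,0],[0,0,0]]}}

```text
time: 19.18
tool_pos: [411.3, -329.5, -10.4]
tcp_rot: [3.142, -0.0, 1.383]
contact_force: [1.2, 0.4, -1.1]
grip_width: 45.7
```

```bash
python3 - <<'E'
from h import *
s=capture("side")
crop(s,230,210,90,110,7,"s16.png");print(get_obs()["tool_pos"])
E
```

```text
[ 411.4485 -329.6264  -10.116 ]
```

View pics/s16.png

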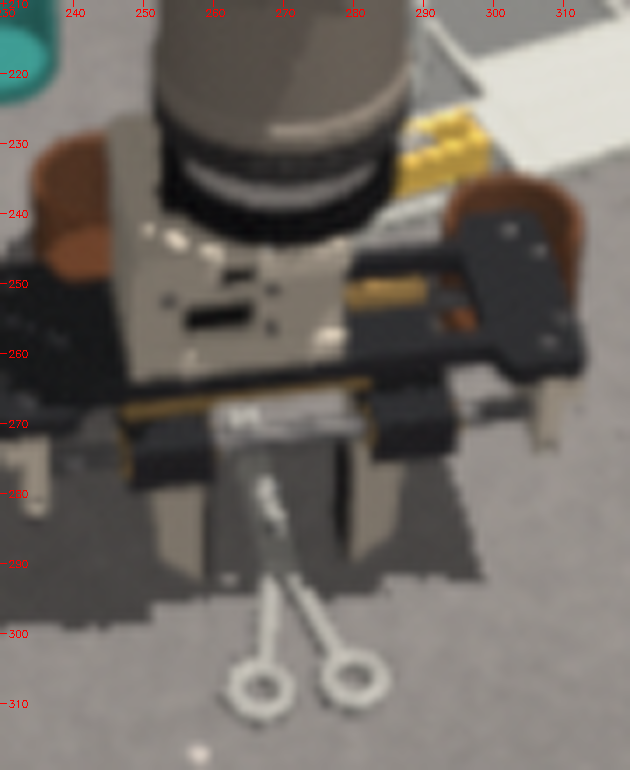

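```bash
python3 - <<'E'
from h import *
s=capture("side")
c=np.array([411.4,-329.6,5]);x=np.array([np.cos(1.383),np.sin(1.383),0])
print(proj(s,[c,c+9.5*x,c-9.5*x,c+14*x,c-14*x]))
E
```

```text
[[268.5667 287.1964]
 [267.8615 284.2958]
 [269.2818 290.1381]
 [267.531  282.936 ]
 [269.6241 291.5463]]
```

Call:
{"method": "carry_out", "body": {"xyz": [[0.08,0,0.015],[0,0,0]], "dr": [[0,0,0],[0,0,0]]}}

```text
time: 19.52
tool_pos: [412.2, -324.3, -11.2]
tcp_rot: [3.141, -0.0, 1.383]
contact_force: [0.1, -0.5, 0.5]
grip_width: 45.8
```

Call:
{"method": "carry_out", "body": {"xyz": [[0,0,0],[0,0,0],[0,0,0],[0,0,0],[0,0,0],[0,0,0]], "dr": [[0,0,0],[0,0,0],[0,0,0],[0,0,0],[0,0,0],[0,0,0]], "gripper": -1}}

```text
time: 20.27
tool_pos: [412.1, -324.7, -11.5]
tcp_rot: [3.142, -0.0, 1.383]
contact_force: [-0.5, -1.1, -0.7]
grip_width: 11.4
```

Call:
{"method": "carry_out", "body": {"xyz": [[0,0,-0.4],[0,0,-0.8],[0,0,-0.5],[0,0,0]], "dr": [[0,0,0],[0,0,0],[0,0,0],[0,0,0]]}}

```text
time: 20.78
tool_pos: [413.1, -325.7, 92.7]
tcp_rot: [3.137, 0.003, 1.383]
contact_force: [-0.3, 1.0, -0.7]
grip_width: 11.5
```

```bash
python3 plan.py 609.1 -23.8 93 1.649 8; python3 - <<'E'
from h import *
s=capture("side")
crop(s,210,180,130,130,6,"s17.png")
E
```

```text
t 20.775 pos [ 413.1472 -325.7333   92.7109] [3.1375 0.0028 1.383 ] F [-0.3346  0.9836 -0.657 ] w 11.488390660617444
[[0.694, 0.284, -0.001], [0.684, 0.307, -0.001], [0.674, 0.329, -0.001], [0.662, 0.351, -0.001], [0.65, 0.373, -0.001], [0.638, 0.395, -0.001], [0.624, 0.416, -0.001], [0.61, 0.436, -0.001]]
[[0.003, 0.003, -0.238], [0.003, 0.003, -0.238], [0.003, 0.003, -0.238], [0.003, 0.003, -0.238], [0.003, 0.003, -0.238], [0.003, 0.003, -0.238], [0.003, 0.003, -0.238], [0.003, 0.003, -0.238]]
max 0.7503799037820776 0.23803781212236008
```

View pics/s17.png

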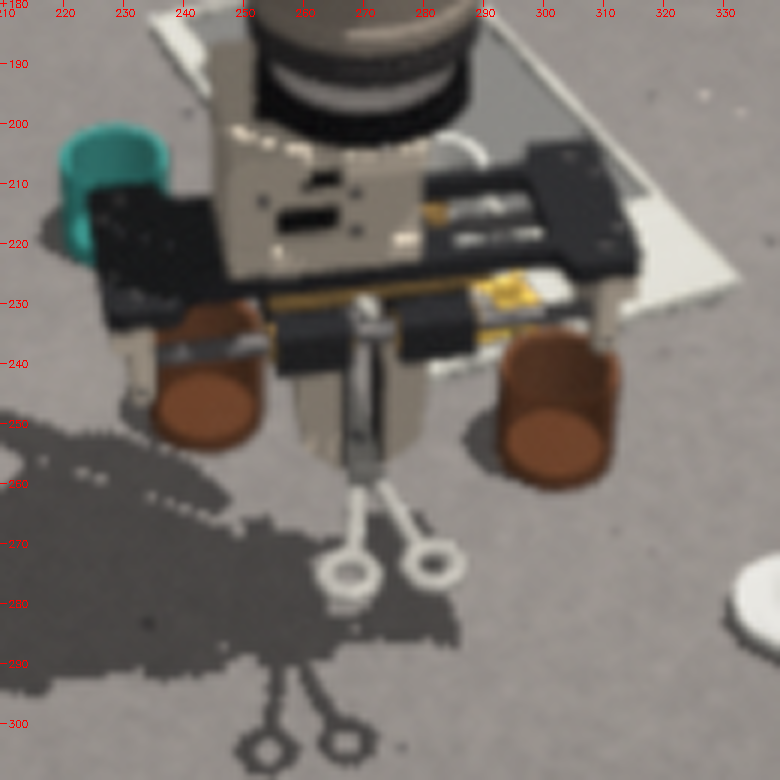

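```bash
python3 - <<'E'
from h import *
s=capture("side");o=get_obs();print(o["tool_pos"])
X=plane(s,[[267.5,274.5],[281.5,273]],108);m=X.mean(0);print(X,m)
c=o["tool_pos"][:2];x=np.array([np.cos(1.383),np.sin(1.383)]);y=np.array([x[1],-x[0]])
print((m-c)@x,(m-c)@y)
E
```

```text
[ 411.7042 -324.289    89.9407]
[[ 386.0303 -385.2055]
 [ 415.9793 -391.2913]] [ 401.0048 -388.2484]
-64.83240621405521 1.4295672390108398
```

```bash
python3 plan.py 608.4 -15 93 1.649 8
```

```text
t 20.875 pos [ 411.7042 -324.289    89.9407] [-3.1409 -0.0006  1.3828] F [ 0.0795  0.1483 -1.3376] w 11.737023413812736
[[0.71, 0.282, -0.006], [0.7, 0.306, -0.006], [0.689, 0.329, -0.006], [0.678, 0.351, -0.006], [0.666, 0.374, -0.006], [0.653, 0.396, -0.006], [0.64, 0.417, -0.006], [0.625, 0.438, -0.006]]
[[-0.001, -0.001, -0.238], [-0.001, -0.001, -0.238], [-0.001, -0.001, -0.238], [-0.001, -0.001, -0.238], [-0.001, -0.001, -0.238], [-0.001, -0.001, -0.238], [-0.001, -0.001, -0.238], [-0.001, -0.001, -0.238]]
max 0.7639842930322586 0.23800420164358443
```

Call:
{"method": "carry_out", "body": {"xyz": [[0.71,0.282,0],[0.7,0.306,0],[0.689,0.329,0],[0.678,0.351,0],[0.666,0.374,0],[0.653,0.396,0],[0.64,0.417,0],[0.625,0.438,0]], "dr": [[0,0,-0.238],[0,0,-0.238],[0,0,-0.238],[0,0,-0.238],[0,0,-0.238],[0,0,-0.238],[0,0,-0.238],[0,0,-0.238]]}}

```text
time: 21.88
tool_pos: [608.4, -13.9, 88.3]
tcp_rot: [-3.138, -0.001, 1.65]
contact_force: [-0.0, -0.1, -0.6]
grip_width: 11.6
```

Call:
{"method": "carry_out", "body": {"xyz": [[0,0,0.5],[0,0,0.3],[0,0,0],[0,0,0]], "dr": [[0,0,0],[0,0,0],[0,0,0],[0,0,0]]}}

```text
time: 22.38
tool_pos: [609.0, -16.0, 42.9]
tcp_rot: [3.141, 0.0, 1.648]
contact_force: [-0.4, -0.4, -1.0]
grip_width: 11.2
```

```bash
python3 plan.py 608.4 -15 -8 1.649 1; python3 - <<'E'
from h import *
s=capture("side");t=capture("top")
crop(s,230,110,110,130,6,"s18.png");crop(t,205,130,130,85,6,"t18.png")
E
```

```text
t 22.375 pos [608.9872 -16.0309  42.9266] [3.1411 0.     1.6478] F [-0.3569 -0.3798 -0.9603] w 11.203839218644577
[[0.018, -0.009, 0.849]]
[[0.003, 0.0, -0.009]]
max 0.849238482406444 0.009486832980505138
```

View pics/s18.png

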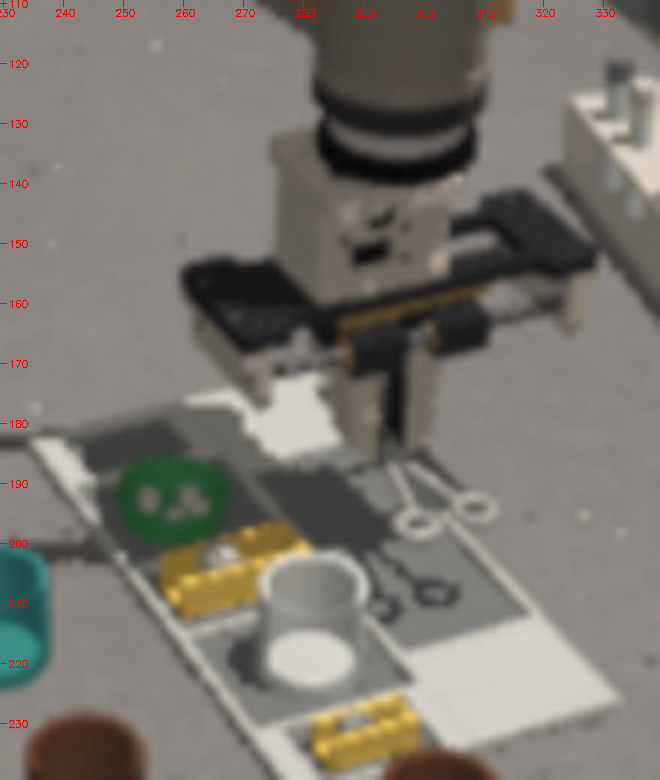

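View pics/t18.png

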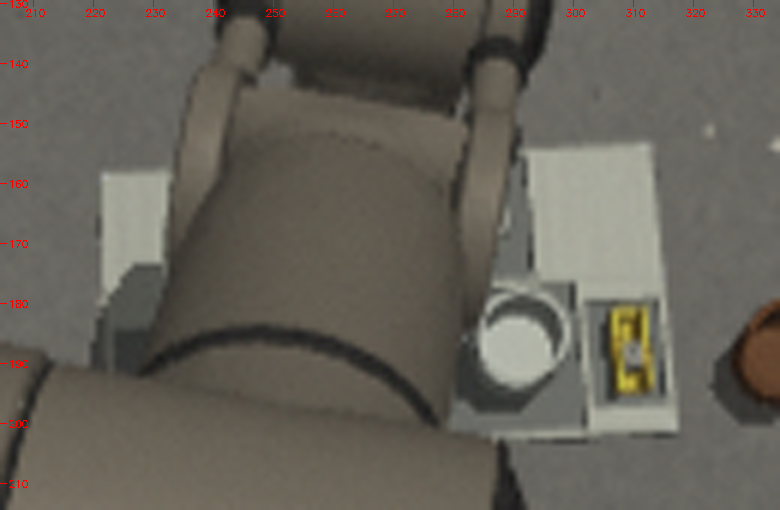

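```bash
python3 - <<'E'
from h import *
s=capture("side");o=get_obs();print(o["tool_pos"])
X=plane(s,[[299,196.5],[308.7,194]],58);m=X.mean(0);print(X,m)
a=.078;R=np.array([[np.cos(a),-np.sin(a)],[np.sin(a),np.cos(a)]])
print((X-[565.27,-27.2])@R, (o["tool_pos"][:2]-[565.27,-27.2])@R)
E
```

```text
[609.352  -15.8573  43.6368]
[[599.4251 -80.2102]
 [630.7721 -78.327 ]] [615.0986 -79.2686]
[[ 29.9207 -55.5105]
 [ 61.3191 -56.0755]] [44.8318  7.8733]
```

Call:
{"method": "carry_out", "body": {"xyz": [[0,0,0.4],[0,0,0.3],[0,0,0.1],[0,0,0.05],[0,0,0]], "dr": [[0,0,0],[0,0,0],[0,0,0],[0,0,0],[0,0,0]]}}

```text
time: 23.15
tool_pos: [609.2, -15.4, -7.9]
tcp_rot: [3.141, 0.0, 1.649]
contact_force: [-0.0, 0.0, -0.8]
grip_width: 11.5
```

Call:
{"method": "carry_out", "body": {"xyz": [[0,0,0.015],[0,0,0]], "dr": [[0,0,0],[0,0,0]]}}

```text
time: 23.4
tool_pos: [609.3, -15.4, -8.5]
tcp_rot: [3.14, 0.0, 1.649]
contact_force: [-1.0, -0.2, 5.6]
grip_width: 11.5
```

Touching the floor; release and lift.

Call:
{"method": "carry_out", "body": {"xyz": [[0,0,0],[0,0,0]], "dr": [[0,0,0],[0,0,0]], "gripper": -0.5}}

```text
time: 23.65
tool_pos: [608.7, -15.3, -9.5]
tcp_rot: [-3.141, -0.0, 1.649]
contact_force: [-0.7, 0.1, -0.8]
grip_width: 21.9
```

Call:
{"method": "carry_out", "body": {"xyz": [[0,0,-0.2],[0,0,-0.6],[0,0,-0.6],[0,0,-0.3],[0,0,0]], "dr": [[0,0,0],[0,0,0],[0,0,0],[0,0,0],[0,0,0]]}}

```text
time: 24.28
tool_pos: [609.9, -15.5, 94.9]
tcp_rot: [3.138, 0.001, 1.649]
contact_force: [0.5, -0.0, -0.1]
grip_width: 22.9
```

```bash
python3 - <<'E'
from h import *
s=capture("side")
crop(s,230,160,110,90,7,"s19.png")
E
python3 plan.py 586 -371.5 95 1.4 8
```

```text
t 24.325 pos [609.0264 -15.4003  93.3723] [3.1401 0.0003 1.6488] F [ 0.1923 -0.839   0.4888] w 22.950160191857616
[[-0.736, -0.106, -0.003], [-0.739, -0.083, -0.003], [-0.741, -0.06, -0.003], [-0.743, -0.037, -0.003], [-0.743, -0.014, -0.003], [-0.743, 0.01, -0.003], [-0.743, 0.033, -0.003], [-0.741, 0.056, -0.003]]
[[0.001, 0.0, 0.223], [0.001, 0.0, 0.223], [0.001, 0.0, 0.223], [0.001, 0.0, 0.223], [0.001, 0.0, 0.223], [0.001, 0.0, 0.223], [0.001, 0.0, 0.223], [0.001, 0.0, 0.223]]
max 0.7439267437053194 0.22300224214119463
```

View pics/s19.png

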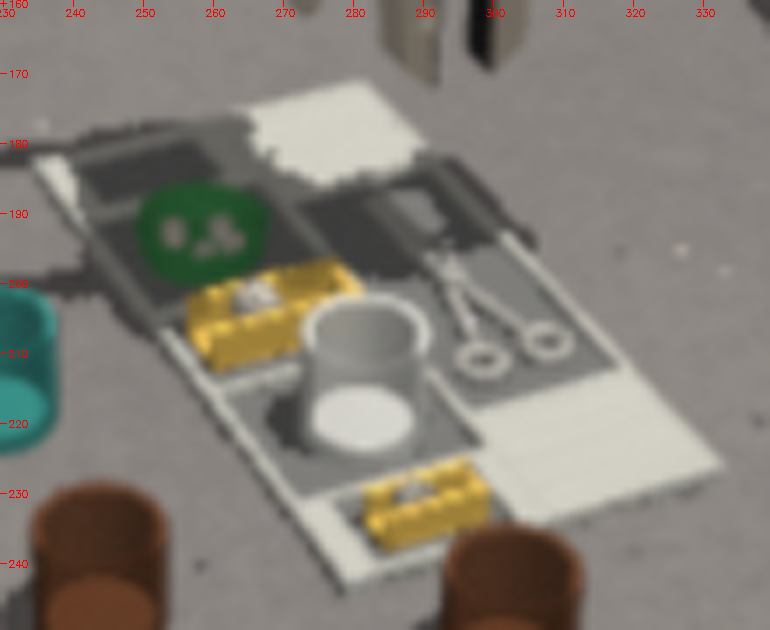

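```bash
python3 plan.py 586 -371.5 80 1.649 8
```

```text
t 24.325 pos [609.0264 -15.4003  93.3723] [3.1401 0.0003 1.6488] F [ 0.1923 -0.839   0.4888] w 22.950160191857616
[[-0.736, -0.106, 0.028], [-0.736, -0.106, 0.028], [-0.736, -0.106, 0.028], [-0.736, -0.106, 0.028], [-0.736, -0.106, 0.028], [-0.736, -0.106, 0.028], [-0.736, -0.106, 0.028], [-0.736, -0.106, 0.028]]
[[0.001, 0.0, -0.0], [0.001, 0.0, -0.0], [0.001, 0.0, -0.0], [0.001, 0.0, -0.0], [0.001, 0.0, -0.0], [0.001, 0.0, -0.0], [0.001, 0.0, -0.0], [0.001, 0.0, -0.0]]
max 0.7441209579093979 0.001
```

Call:
{"method": "carry_out", "body": {"xyz": [[-0.736,-0.106,0.02],[-0.736,-0.106,0.02],[-0.736,-0.106,0.02],[-0.736,-0.106,0.02],[-0.736,-0.106,0.02],[-0.736,-0.106,0.02],[-0.736,-0.106,0.02],[-0.736,-0.106,0.02]], "dr": [[0,0,0],[0,0,0],[0,0,0],[0,0,0],[0,0,0],[0,0,0],[0,0,0],[0,0,0]], "gripper": 0.1}}

```text
time: 25.32
tool_pos: [584.7, -372.5, 81.3]
tcp_rot: [-3.14, -0.002, 1.649]
contact_force: [0.2, -0.6, -0.1]
grip_width: 50.7
```

Call:
{"method": "carry_out", "body": {"xyz": [[0,0,0.5],[0,0,0.2],[0,0,0],[0,0,0]], "dr": [[0,0,0],[0,0,0],[0,0,0],[0,0,0]]}}

```text
time: 25.82
tool_pos: [586.3, -371.2, 41.9]
tcp_rot: [3.141, 0.001, 1.65]
contact_force: [0.3, -0.5, -0.2]
grip_width: 50.5
```

```bash
python3 plan.py 586 -371.5 0.7 1.649 1; python3 - <<'E'
from h import *
import pickle
s=capture("side");t=capture("top");pickle.dump((t,s),open("c1.pkl","wb"))
crop(s,290,190,110,110,6,"s20.png");crop(t,205,130,190,105,4,"t20.png")
E
```

```text
t 25.825 pos [ 586.2698 -371.1625   41.9044] [3.1407 0.0007 1.6498] F [ 0.3037 -0.5146 -0.1534] w 50.51090691767957
[[-0.005, -0.006, 0.687]]
[[0.006, 0.005, 0.006]]
max 0.6870443944899048 0.009848857801796104
```

View pics/s20.png

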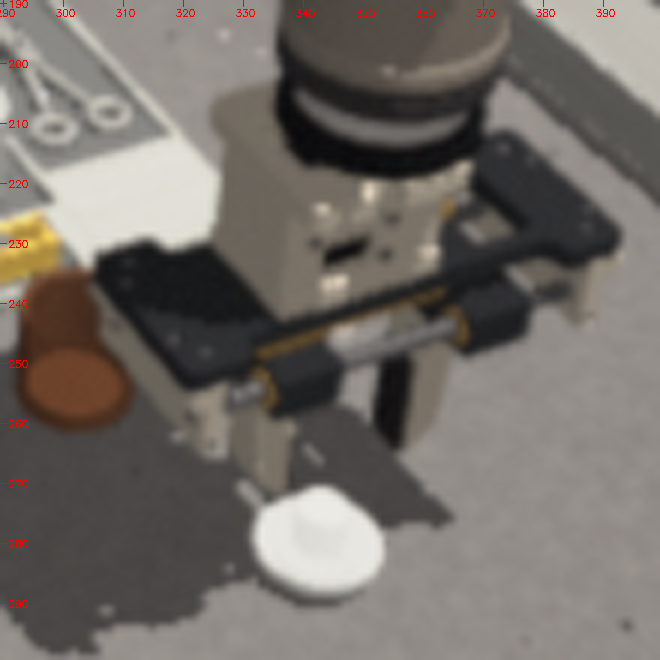

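View pics/t20.png

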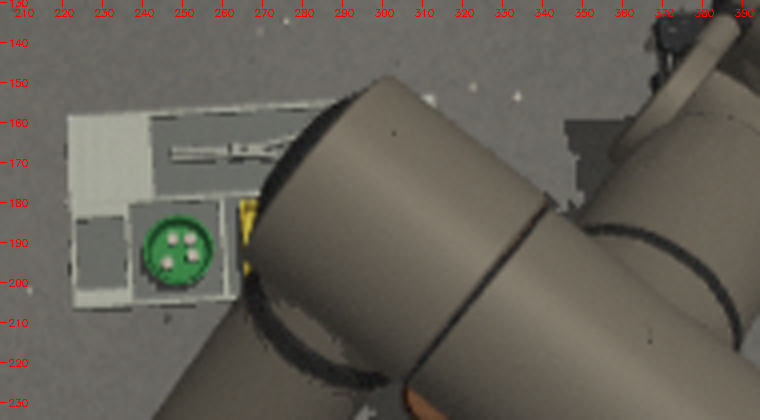

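Call:
{"method": "carry_out", "body": {"xyz": [[0,0,0.4],[0,0,0.28],[0,0,0],[0,0,0]], "dr": [[0,0,0],[0,0,0],[0,0,0],[0,0,0]]}}

```text
time: 26.42
tool_pos: [585.8, -371.7, 0.9]
tcp_rot: [3.141, 0.0, 1.649]
contact_force: [-0.0, -1.4, 0.8]
grip_width: 50.1
```

```bash
python3 - <<'E'
from h import *
s=capture("side")
crop(s,300,200,90,100,7,"s21.png");print(get_obs()["tool_pos"])
E
```

```text
[ 585.9862 -371.7932    1.1115]
```

View pics/s21.png

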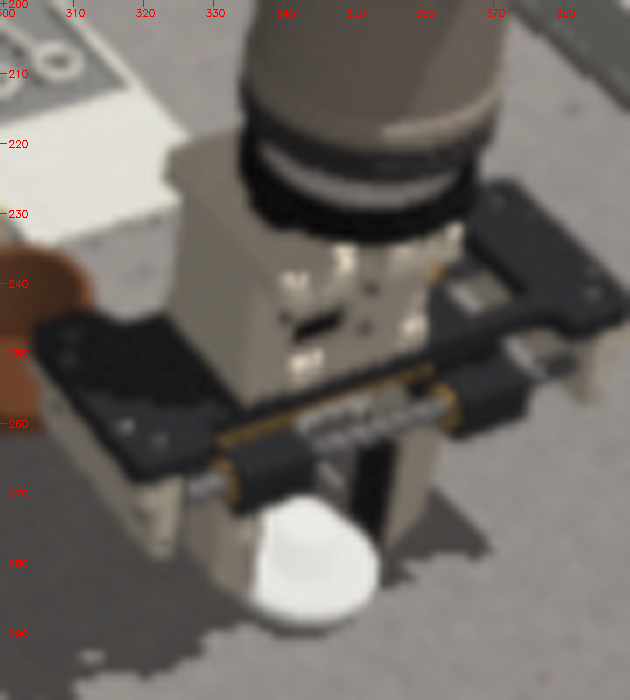

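Call:
{"method": "carry_out", "body": {"xyz": [[0,0,0],[0,0,0],[0,0,0],[0,0,0],[0,0,0]], "dr": [[0,0,0],[0,0,0],[0,0,0],[0,0,0],[0,0,0]], "gripper": -1}}

```text
time: 27.1
tool_pos: [585.6, -371.5, 0.4]
tcp_rot: [3.141, 0.0, 1.649]
contact_force: [-0.3, 0.1, 1.0]
grip_width: 21.2
```

Call:
{"method": "carry_out", "body": {"xyz": [[0,0,-0.3],[0,0,-0.7],[0,0,-0.7],[0,0,0]], "dr": [[0,0,0],[0,0,0],[0,0,0],[0,0,0]]}}

```text
time: 27.6
tool_pos: [587.7, -373.2, 108.2]
tcp_rot: [3.134, 0.007, 1.649]
contact_force: [0.8, -0.1, -0.1]
grip_width: 21.3
```

```bash
python3 - <<'E'
from fit import *
s=capture("side");t=capture("top")
crop(s,300,170,90,100,7,"s22.png");o=get_obs();print(o["tool_pos"],o["tcp_rot"])
z=o["tool_pos"][2]-0.9
h,st=maskhull(s,hsvmask(s,(0,0,150),(180,80,255)),(325,220,40,50));print(st)
m=np.array(cyl(26,7,12))+[0,0,z]
h2=h
print(fitmom(m,[586.,-371.],[(s,h2)],False), proj(s,[[586,-371.7,z+12]]))
# jar fit both views
t0,s0=pickle.load(open("c0.pkl","rb")) if 0 else (None,None)
E
```

```text
[ 585.6487 -371.5692  103.2776] [3.1407 0.0007 1.6488]
[325 232  40  38 712]
(array([ 580.0343, -375.0961]), array([ 0., -0.])) [[347.1973 247.0318]]
```

View pics/s22.png

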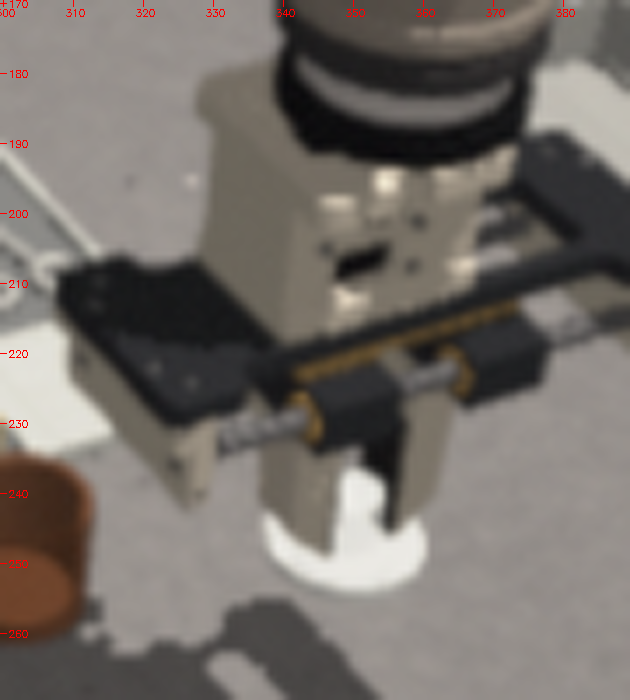

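```bash
python3 - <<'E'
from fit import *
import pickle
s=capture("side");o=get_obs();p=o["tool_pos"];print(p)
def ext(x,y,z):
    q=proj(s,W([x,y,0],np.array(cyl(26,7,12))+[0,0,z]));return q[:,0].min().round(1),q[:,0].max().round(1),q[:,1].max().round(1)
z=p[2]-0.6
print(ext(p[0],p[1],z),ext(p[0]+5,p[1],z),ext(p[0],p[1]+5,z),ext(p[0],p[1],z+5))
g=cv2.cvtColor(s["image"],cv2.COLOR_BGR2GRAY)
print(g[247,330:345]);print(g[248,352:368]);print(g[248:260,350])
# jar rim : from initial images and now
t0,s0=pickle.load(open("c0.pkl","rb"))
g=cv2.cvtColor(s0["image"],cv2.COLOR_BGR2GRAY);print(g[206,268:296]);
g=cv2.cvtColor(t0["image"],cv2.COLOR_BGR2GRAY);print(g[186,279:303])
crop(t0,270,165,45,45,12,"jar_t.png")
s1=s;crop(s1,260,190,45,45,12,"jar_s.png")
E
```

```text
[ 585.1285 -371.1873  101.9238]
(np.float64(335.0), np.float64(358.2), np.float64(256.8)) (np.float64(337.0), np.float64(360.2), np.float64(256.2)) (np.float64(334.0), np.float64(357.1), np.float64(255.3)) (np.float64(335.2), np.float64(358.5), np.float64(255.1))
[153 153 152 149 150 161 199 229 227 197 137 120 117 117 116]
[227 224 214 223 231 232 222 181 147 143 147 148 147 144 141 142]
[225 225 228 231 233 232 227 205 168 151 148 148]
[119 119 118 120 132 169 186 143 135 136 136 135 132 128 124 119 115 113
 110 106 115 155 185 146 121 119 119 119]
[105 100 101  94  61 101 169 170 171 168 170 171 169 170 170 169 168 128
  70  94 164 108  99 145]
```

View pics/jar_t.png

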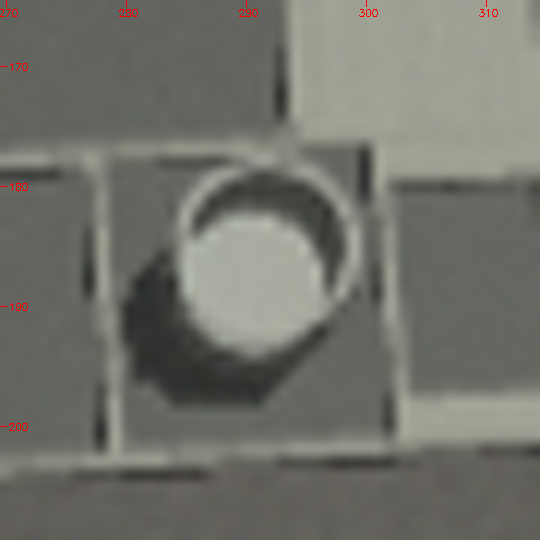

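View pics/jar_s.png

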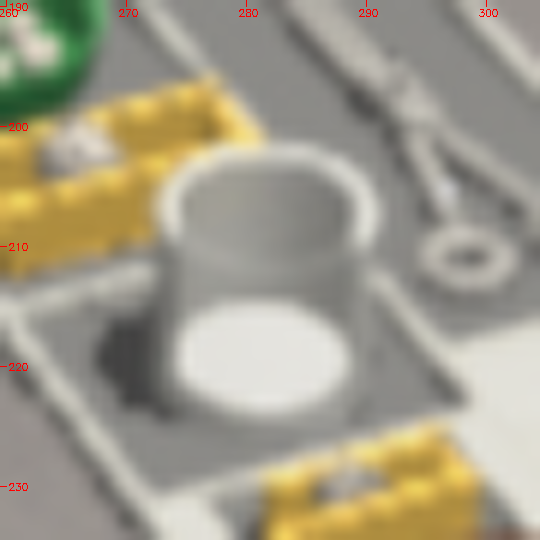

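```bash
python3 - <<'E'
from fit import *
import pickle
t0,s0=pickle.load(open("c0.pkl","rb"))
def ext(c,x,y,z=53):
    q=proj(c,W([x,y,0],cyl(26,z,z)));return [float(v) for v in (q[:,0].min(),q[:,0].max(),q[:,1].min(),q[:,1].max())]
for c,o in((s0,(272.7,291.2,201.2)),(t0,(284.4,299.5,177.8))):
    r=least_squares(lambda p:[ext(c,*p)[0]-o[0],ext(c,*p)[1]-o[1],ext(c,*p)[2]-o[2]],[533,-100],diff_step=1e-3);print(r.x,r.fun)
# inner floor disc: white disc at base r=21, z ~8 ; side center & top center
ft=lambda X,Y,x0,y0,k:(X/k+x0-.5,Y/k+y0-.5)
print("disc side",plane(s0,[ft(263,357,260,190,12)],6),"top",plane(t0,[ft(252,282,270,165,12)],6))
s=capture("side")
for nm in("dish",):
    for c in(t0,s0):
        h,st=maskhull(c,hsvmask(c,(45,80,30),(80,255,255)),(235,170,40,45));print(st,fitmom(np.array(cyl(30,21,21)+cyl(24,3,3)),[517.,38.],[(c,h)],False))
p=lambda l:None
E
```

```text
[ 537.8123 -102.4875] [-0.0963  0.0962 -0.0056]
[ 534.8994 -101.2001] [-0.4469  0.4468 -0.0041]
disc side [[538.9849 -99.481 ]] top [[ 537.7609 -100.5486]]
[241 184  18  17 206] (array([517.816 ,  38.0154]), array([-0., -0.]))
[249 186  20  15 165] (array([517.862 ,  35.4675]), array([-0., -0.]))
```

```bash
python3 plan.py 536.3 -101.2 100 1.649 8
```

```text
t 27.8 pos [ 584.9002 -371.0119  101.1905] [-3.14   -0.0017  1.6488] F [ 0.6119  0.1722 -1.1317] w 21.273701609290367
[[0.568, -0.057, 0.004], [0.568, -0.057, 0.003], [0.568, -0.057, 0.003], [0.568, -0.057, 0.003], [0.568, -0.057, 0.003], [0.568, -0.057, 0.003], [0.568, -0.057, 0.003], [0.568, -0.057, 0.003]]
[[-0.001, -0.001, -0.0], [-0.001, -0.001, -0.0], [-0.001, -0.001, -0.0], [-0.001, -0.001, -0.0], [-0.001, -0.001, -0.0], [-0.001, -0.001, -0.0], [-0.001, -0.001, -0.0], [-0.001, -0.001, -0.0]]
max 0.5708668846587618 0.001414213562373095
```

Call:
{"method": "carry_out", "body": {"xyz": [[0.568,-0.057,0],[0.568,-0.057,0],[0.568,-0.057,0],[0.568,-0.057,0],[0.568,-0.057,0],[0.568,-0.057,0],[0.568,-0.057,0],[0.568,-0.057,0]], "dr": [[0,0,0],[0,0,0],[0,0,0],[0,0,0],[0,0,0],[0,0,0],[0,0,0],[0,0,0]]}}

```text
time: 28.8
tool_pos: [536.0, -100.5, 101.1]
tcp_rot: [-3.139, -0.001, 1.649]
contact_force: [-0.7, 0.1, -0.9]
grip_width: 21.2
```

Call:
{"method": "carry_out", "body": {"xyz": [[0,0,0.25],[0,0,0.15],[0,0,0],[0,0,0],[0,0,0]], "dr": [[0,0,0],[0,0,0],[0,0,0],[0,0,0],[0,0,0]]}}

```text
time: 29.42
tool_pos: [537.3, -102.4, 78.5]
tcp_rot: [3.141, 0.0, 1.648]
contact_force: [-0.1, 0.4, 0.1]
grip_width: 21.3
```

```bash
python3 - <<'E'
from fit import *
s=capture("side");o=get_obs();p=o["tool_pos"];print(p,o["tcp_rot"],o["contact_force"])
crop(s,240,160,80,80,9,"s23.png")
def ext(x,y,z):
    q=proj(s,W([x,y,0],np.array(cyl(26,7,12))+[0,0,z]));return q[:,0].min().round(1),q[:,0].max().round(1),q[:,1].max().round(1)
print(ext(p[0],p[1],p[2]-.6))
E
```

```text
[ 537.3158 -102.2933   78.5779] [3.1409 0.0002 1.6482] [ 0.3384  0.5128 -1.0984]
(np.float64(272.6), np.float64(291.7), np.float64(202.9))
```

View pics/s23.png

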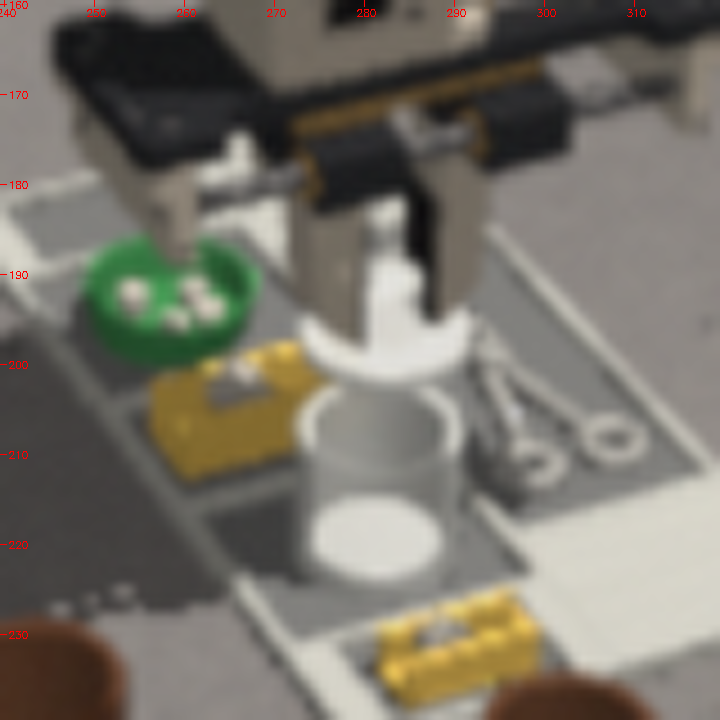

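```bash
python3 - <<'E'
from fit import *
s=capture("side");o=get_obs();p=o["tool_pos"];print(p)
I=cv2.cvtColor(s["image"],cv2.COLOR_BGR2GRAY)
for v in(196,197,198,206,207,208,209):print(v,I[v,268:296])
print(I[196:216,282],I[196:216,281])
def sol(f,o,x0):
    r=least_squares(lambda q:np.array(f(*q))-o,x0,diff_step=1e-3);return r.x,r.fun.round(2)
def lid(x,y,z=p[2]-.6):
    q=proj(s,W([x,y,0],np.array(cyl(26,7,12))+[0,0,z]));return q[:,0].min(),q[:,0].max(),q[:,1].max()
def jar(x,y):
    q=proj(s,W([x,y,0],cyl(26,53,53)));return q[:,0].min(),q[:,0].max(),q[:,1].min()
print("lid",sol(lid,[272.8,291.9,201.9],[537,-102]));print("jar",sol(jar,[272.5,291.0,201.2],[537,-102]))
E
```

```text
[ 537.2626 -102.1786   78.5911]
196 [125 129 128 129 145 186 213 196 160 123 110 103 139 204 212 213 214 213
 206 192 190 207 221 213 173 149 150 133]
197 [128 131 134 139 146 181 220 221 207 178 135 113 143 205 213 214 216 218
 220 221 221 222 222 207 157 144 165 148]
198 [143 151 166 187 179 170 201 222 222 214 193 167 171 213 219 218 219 222
 223 224 223 223 220 199 154 162 172 165]
206 [107 107 108 109 127 177 198 154 146 146 147 145 142 137 132 128 123 117
 114 112 122 165 192 145 128 127 114 114]
207 [107 107 107 109 131 180 198 149 146 146 146 144 141 137 132 126 122 117
 114 111 111 153 195 152 113 123 113  96]
208 [106 106 106 108 119 164 194 155 146 146 147 145 142 137 132 127 121 117
 114 111 112 155 197 147  90 106 118 103]
209 [107 105 104 104 106 139 173 156 149 147 146 144 142 139 134 127 121 118
 113 112 121 162 189 126  74  91 115 104]
[212 213 219 222 222 207 164 139 135 133 132 132 132 134 134 137 140 135
 139 187] [204 205 213 221 223 205 162 139 138 138 137 137 137 139 138 141 144 139
 141 189]
lid (array([539.5783, -98.2358]), array([ 0.06, -0.06,  0.  ]))
jar (array([ 537.2885, -102.2984]), array([-0.1 ,  0.1 , -0.01]))
```

```bash
python3 - <<'E'
from fit import *
import pickle
t0,s=pickle.load(open("c0.pkl","rb"))
q=proj(s,W([585.7,-371.7,0],np.array(cyl(26,7,12))));print(q[:,0].min(),q[:,0].max(),q[:,1].max())
I=cv2.cvtColor(s["image"],cv2.COLOR_BGR2GRAY)
print(I[278:296,343],I[278:296,341]);
for v in(278,280,282):print(I[v,326:360])
E
```

```text
331.3136005545395 353.28942090163133 288.5047313700647
[195 194 195 195 197 203 206 206 201 183 145  99  76 106 125 128 127 122] [193 192 191 193 198 203 206 205 197 168 129  89  70 104 122 125 126 125]
[125 124 126 128 129 131 158 201 207 207 207 207 201 192 191 193 194 195
 198 199 199 200 205 207 209 207 190 151 127 123 123 124 125 124]
[125 127 126 125 112  92 147 200 207 207 207 207 203 196 192 191 193 195
 196 196 199 202 205 207 208 209 206 187 142 125 124 127 126 124]
[127 127 128 126 109  74 106 166 201 204 202 205 206 205 201 198 196 197
 199 199 200 205 206 206 207 207 206 187 138 125 123 123 124 124]
```

Call:
{"method": "carry_out", "body": {"xyz": [[0.01,-0.018,0.2],[0,0,0.17],[0,0,0],[0,0,0]], "dr": [[0,0,0],[0,0,0],[0,0,0],[0,0,0]]}}

```text
time: 30.02
tool_pos: [536.0, -101.3, 55.9]
tcp_rot: [-3.141, -0.0, 1.649]
contact_force: [1.0, -1.5, -0.7]
grip_width: 21.1
```

```bash
python3 - <<'E'
from fit import *
s=capture("side");o=get_obs();p=o["tool_pos"];print(p,o["contact_force"])
crop(s,255,175,55,55,12,"s24.png")
E
```

```text
[ 536.1326 -101.374    56.166 ] [1.133  0.2061 0.2813]
```

View pics/s24.png

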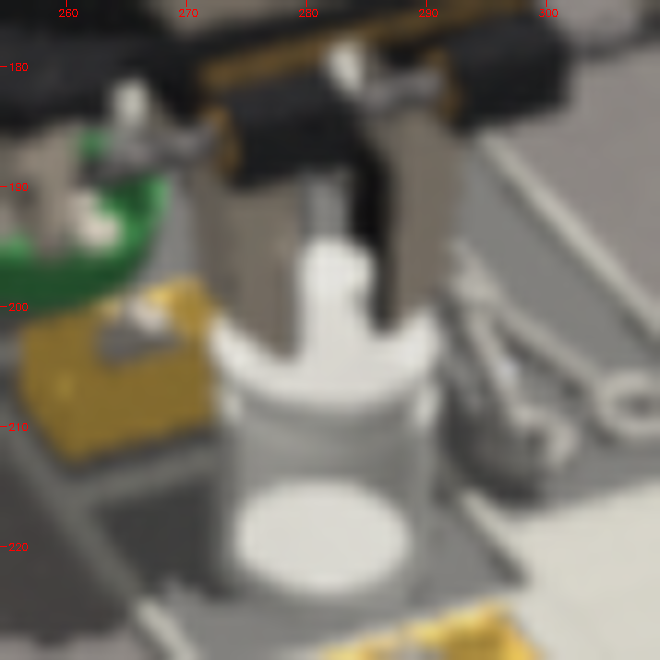

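Call:
{"method": "carry_out", "body": {"xyz": [[0,0.008,0.05],[0,0,0.05],[0,0,0]], "dr": [[0,0,0],[0,0,0],[0,0,0]]}}

```text
time: 30.45
tool_pos: [536.2, -101.3, 49.8]
tcp_rot: [-3.141, -0.0, 1.649]
contact_force: [-0.0, -0.2, 0.4]
grip_width: 21.0
```

Call:
{"method": "carry_out", "body": {"xyz": [[0,0,0.03],[0,0,0]], "dr": [[0,0,0],[0,0,0]]}}

```text
time: 30.7
tool_pos: [536.3, -101.3, 48.2]
tcp_rot: [-3.141, -0.0, 1.649]
contact_force: [-1.1, -0.7, -0.9]
grip_width: 21.1
```

No contact at z 53.6–48, so the plug is inside the mouth. I'll go down to the rim.

Call:
{"method": "carry_out", "body": {"xyz": [[0,0,0.02],[0,0,0]], "dr": [[0,0,0],[0,0,0]]}}

```text
time: 30.95
tool_pos: [536.4, -101.3, 47.0]
tcp_rot: [-3.141, -0.0, 1.649]
contact_force: [-0.6, 0.3, -0.5]
grip_width: 21.3
```

Call:
{"method": "carry_out", "body": {"xyz": [[0,0,0.01],[0,0,0]], "dr": [[0,0,0],[0,0,0]]}}

```text
time: 31.2
tool_pos: [536.4, -101.3, 46.4]
tcp_rot: [-3.142, -0.0, 1.649]
contact_force: [-0.0, 0.4, -0.3]
grip_width: 20.9
```

Call:
{"method": "carry_out", "body": {"xyz": [[0,0,0.012],[0,0,0]], "dr": [[0,0,0],[0,0,0]]}}

```text
time: 31.45
tool_pos: [536.5, -101.3, 46.3]
tcp_rot: [3.141, 0.0, 1.649]
contact_force: [-1.7, 0.4, 4.8]
grip_width: 20.8
```

Call:
{"method": "carry_out", "body": {"xyz": [[0,0,0.01],[0,0,0]], "dr": [[0,0,0],[0,0,0]]}}

```text
time: 31.7
tool_pos: [536.5, -101.3, 46.3]
tcp_rot: [3.141, 0.0, 1.649]
contact_force: [-3.1, 0.4, 11.1]
grip_width: 21.3
```

Call:
{"method": "carry_out", "body": {"xyz": [[0,0,-0.015],[0,0,0]], "dr": [[0,0,0],[0,0,0]]}}

```text
time: 31.95
tool_pos: [536.5, -101.3, 46.3]
tcp_rot: [3.141, 0.0, 1.649]
contact_force: [-0.6, 0.4, 5.0]
grip_width: 21.3
```

Call:
{"method": "carry_out", "body": {"xyz": [[0,0,0],[0,0,0],[0,0,0]], "dr": [[0,0,0],[0,0,0],[0,0,0]], "gripper": -0.2}}

```text
time: 32.33
tool_pos: [536.4, -101.3, 45.8]
tcp_rot: [-3.141, -0.0, 1.649]
contact_force: [1.0, -0.0, 0.1]
grip_width: 36.8
```

Call:
{"method": "carry_out", "body": {"xyz": [[0,0,-0.2],[0,0,-0.6],[0,0,-0.8],[0,0,-0.8],[0,0,0]], "dr": [[0,0,0],[0,0,0],[0,0,0],[0,0,0],[0,0,0]]}}

```text
time: 32.95
tool_pos: [538.6, -102.0, 195.0]
tcp_rot: [3.133, 0.004, 1.649]
contact_force: [-0.2, 0.2, 0.1]
grip_width: 36.9
```

```bash
python3 plan.py 450 250 200 1.649 8;
```

```text
t 32.95 pos [ 538.6367 -101.9864  194.9683] [3.1329 0.0036 1.6488] F [-0.2349  0.1548  0.1173] w 36.90336000891706
[[0.745, -0.127, -0.014], [0.745, -0.127, -0.014], [0.745, -0.127, -0.013], [0.745, -0.127, -0.013], [0.745, -0.127, -0.012], [0.745, -0.127, -0.012], [0.745, -0.127, -0.011], [0.745, -0.127, -0.011]]
[[0.008, 0.003, -0.0], [0.008, 0.003, -0.0], [0.008, 0.003, -0.0], [0.008, 0.003, -0.0], [0.008, 0.003, -0.0], [0.008, 0.003, -0.0], [0.008, 0.003, -0.0], [0.008, 0.003, -0.0]]
max 0.7558769741168201 0.008544003745317531
```

Call:
{"method": "carry_out", "body": {"xyz": [[0.745,-0.127,0],[0.745,-0.127,0],[0.745,-0.127,0],[0.745,-0.127,0],[0.745,-0.127,0],[0.745,-0.127,0],[0.745,-0.127,0],[0.745,-0.127,0]], "dr": [[0,0,0],[0,0,0],[0,0,0],[0,0,0],[0,0,0],[0,0,0],[0,0,0],[0,0,0]]}}

```text
time: 33.95
tool_pos: [446.8, 251.7, 189.5]
tcp_rot: [-3.141, 0.0, 1.649]
contact_force: [0.7, 0.3, -0.9]
grip_width: 36.6
```

Call:
{"method": "carry_out", "body": {"xyz": [[0,0,0],[0,0,0],[0,0,0]], "dr": [[0,0,0],[0,0,0],[0,0,0]]}}

```text
time: 34.33
tool_pos: [448.0, 249.4, 189.9]
tcp_rot: [-3.141, 0.0, 1.647]
contact_force: [-0.1, 1.2, 0.5]
grip_width: 37.1
```

```bash
python3 - <<'E'
from h import *
import pickle
s=capture("side");t=capture("top");pickle.dump((t,s),open("c2.pkl","wb"))
crop(s,225,165,110,80,7,"s30.png");crop(t,215,145,110,70,7,"t30.png")
E
```

```text
(no output)
```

View pics/s30.png

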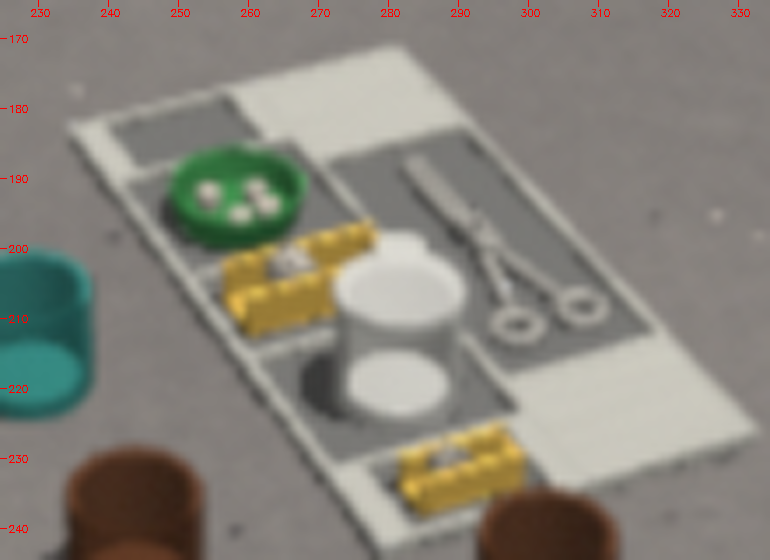

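View pics/t30.png

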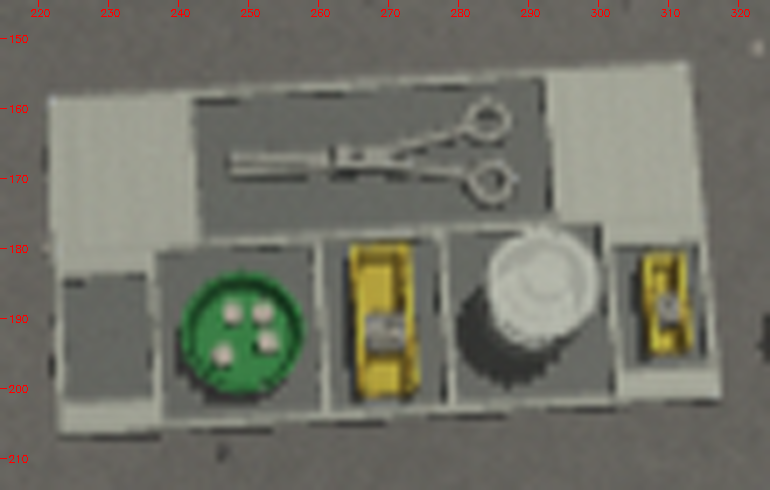

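```bash
python3 - <<'E'
from fit import *
import pickle
t,s=pickle.load(open("c2.pkl","rb"))
a=.078;R=np.array([[np.cos(a),-np.sin(a)],[np.sin(a),np.cos(a)]]);T=lambda p:(np.array(p)-[565.27,-27.2])@R
for nm,l,w,h,rt,p0 in(("L",70,28,22,(262,174,15,33),[527,-30,.08]),("S",46,20,18,(303,176,14,24),[538,-165,.08])):
    hl,st=maskhull(t,hsvmask(t,(15,100,70),(35,255,255)),rt)
    x,f=fitmom(np.array(boxm(l,w,h))+[0,0,3],p0,[(t,hl)]);print(nm,st,T(x[:2]),x[2]-a)
ft=lambda X,Y,x0,y0,k:(X/k+x0-.5,Y/k+y0-.5)
f=[ft(*q,215,145,7) for q in((230,163),(487,119),(492,181))]
print("forceps tip,rings",T(plane(t,f,7)))
hl,st=maskhull(t,hsvmask(t,(0,0,125),(180,80,255)),(283,176,18,20));print(st)
print("lid flange top t",T(plane(t,[ft(543,285,215,145,7)],57)),"knob",T(plane(t,[ft(543,277,215,145,7)],77)),"side",T(plane(s,[ft(400,285,225,165,7)],57)))
print("tape,beaker vs before:")
t0,s0=pickle.load(open("c0.pkl","rb"))
for c0,c,rs in((t0,t,((85,185,35,35),(408,180,30,35))),(s0,s,((190,115,30,20),))):
    for x,y,w,h in rs: print(np.abs(c0["image"][y:y+h,x:x+w].astype(int)-c["image"][y:y+h,x:x+w]).mean())
E
```

```text
L [265 179  10  23 158] [-38.3022   0.5521] -0.015038923461915751
S [307 181   7  15  75] [ -38.4505 -135.2813] -0.041009155786854816
forceps tip,rings [[ 45.5448  70.3303]
 [ 60.666  -56.0839]
 [ 29.1977 -56.2099]]
[283 176  18  19 239]
lid flange top t [[-35.9637 -71.4504]] knob [[-36.9836 -69.5592]] side [[-33.4684 -71.2453]]
tape,beaker vs before:
6.64843537414966
2.9057142857142857
1.81
```

```bash
python3 -c "
from plant import close_job;print(close_job())"
```

```text
the job is handed in; nothing more can be done
None
```

The clamp tray is finished, and I handed the job in at about 34 s of the 99 s allowed. Each piece was set down until the floor or rim was felt, then released, and the arm was moved clear before hand-in.

Last camera checks, measured in the tray's own frame:

| Piece | Measured | Target |
|---|---|---|
| Large clamp | (-38, +1) mm, within 0.02 rad | (-38, 0) |
| Small clamp (pocket beside the jar) | (-38, -135) mm, within 0.04 rad | (-38, -133) |
| Forceps | tip at (45.5, +70), ring centres near y = -56; so centre about (45, 0) mm, nearly parallel to the trough | (44, 0) |
| Lid | about (-36, -71) mm | on the jar, about (-37, -71) from earlier views |

- **Lid:** it looks level. The rim was felt at a TCP height of 46.3 mm, against 46.6 mm expected.
- **Jar and dish:** both still stand in their pockets.

Some checks disagreed:

- **Fingertip height:** the fingertips were about 36 mm higher than the stated TCP geometry implies. I saw this in the side view and confirmed it by closing above the clamp and by touching the counter. I then worked with a fingertip height of TCP z plus 13.8 mm.
- **Camera agreement:** the two cameras differ by 2 to 3 mm on the lid and jar, so the lid's offset from the jar axis is known only to about 3 mm.
- **Tape roll and steel cup:** I never went near either one. The top-view patch around the tape roll changed somewhat between the first and last pictures (mean difference 6.6, against 2.9 for the cup). I put that down to the arm or its shadow but did not check it further; the side view showed little change there (1.8).

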